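Rotate the stock of keyed gift tins on the counter display

TASK

Rotate the stock on the counter display: take the price holder off the front seat and bring the older tins (one or two) from the rear seat forward onto the front seat, then stack all the new tins from the counter on the rear seat behind them. Every tin must sit fully down with its notch over the key below, label to the front, and the price holder goes back the same way on top of the front stack. Leave the glasses, the bar measure and the miniature bottles standing where they are.

Things in the scene. Friction and masses are not known exactly. Their poses are not given: they have to be found in the camera images.
- display: counter display: oak board 250 x 120 x 20 mm, fixed. Origin: centre of its underside; +x to its front (the edge with an aluminium price rail, 26 mm tall). Two seats in line along x, 55 mm before and behind the centre, each a 70 mm dark outline with a steel key like a tin's
- front_seat (a point): centre of the front seat, on the board's top face, axes as the display's. The seat's key is 19 mm further along +x
- rear_seat (a point): centre of the rear seat, on the board's top face, axes as the display's. The seat's key is 19 mm further along +x
- old_lower: Square gift tin (all are alike), 64 x 64 mm, 42 mm tall to the lid's flat, 0.13 to 0.25 kg. Origin: centre of the underside; z up, +x to its front (paper label). Key: lug on the lid, 12 mm wide, 18 mm long, 6 mm high, centre 19 mm in front of the lid's centre. Older stock: at the start the lower or only tin on the rear seat
- old_upper: Tin like old_lower, origin and axes alike. Notch in every tin's underside: 16 mm wide, 8 mm deep, open to the front, inner end 7.5 mm in front of the centre. It drops over the key below only if both fronts face the same way; then the tin sits flat, 42 mm above the one below. Older stock: at the start on top of old_lower, or absent
- new_a: Tin like old_lower (64 x 64 x 42 mm, key on the lid, notch below, both to the front, +x). Origin: centre of the underside. New stock: at the start it stands alone on the counter, turned any way, right of the display (-y side); it may be absent
- new_b: Tin like old_lower (64 x 64 x 42 mm, key on the lid, notch below, both to the front, +x). Origin: centre of the underside. New stock: at the start it stands alone on the counter, turned any way, right of the display (-y side); it may be absent
- new_c: Tin like old_lower (64 x 64 x 42 mm, key on the lid, notch below, both to the front, +x). Origin: centre of the underside. New stock: at the start it stands alone on the counter, turned any way, right of the display (-y side); it may be absent
- new_d: Tin like old_lower (64 x 64 x 42 mm, key on the lid, notch below, both to the front, +x). Origin: centre of the underside. New stock: at the start it stands alone on the counter, turned any way, right of the display (-y side); it may be absent
- price_block: Dark wooden price holder: base 60 x 60 x 14 mm with the tins' notch below; on it an upright block 20 mm thick (x), 50 mm wide (y), from 14 to 50 mm above the underside, centred 4 mm behind the centre, a paper card leaning on its front. Origin: centre of the underside, z up, +x to its front (card). 0.09 kg. At the start keyed on the front seat
- shot_glass: shot glass, 46 mm across, 52 mm tall, among the new tins; bystander. Origin: centre of its underside
- tumbler: whisky tumbler, 80 mm across, 85 mm tall, left of the display; bystander. Origin: centre of its underside
- jigger: steel bar measure, 42 mm across, 72 mm tall, left of the display; bystander. Origin: centre of its underside
- mini_0: miniature bottle, 38 mm across, 115 mm tall, standing beyond the tins; bystander. Origin: centre of its underside
- mini_1: miniature bottle, 38 mm across, 115 mm tall, standing beyond the tins; bystander. Origin: centre of its underside
- mini_2: miniature bottle, 38 mm across, 115 mm tall, standing beyond the tins; bystander. Origin: centre of its underside
There are look-alikes about, which are no part of the job. Leave any orange or purple look-alike of the old_lower alone.

How it is judged:
On the way, in this order (a step that is already met when the one before it is completed fails the run):
1. every older tin sits keyed in one stack on the front seat (horizontal distance between each of old_lower, old_upper and front_seat below 0.01 m and angle between the x axis of each of old_lower, old_upper and the x axis of front_seat, either way round below 0.12 rad and angle between each of old_lower, old_upper's own z axis and vertical below 0.05 rad and (z of old_lower in the frame of front_seat between -0.0035 and 0.0035 m or z of old_lower in the frame of front_seat between 0.0385 and 0.0455 m) and linear speed of each of old_lower, old_upper below 0.02 m/s and (z of old_upper in the frame of front_seat between -0.0035 and 0.0035 m or z of old_upper in the frame of front_seat between 0.0385 and 0.0455 m)), for 0.2 s.
2. all the new tins sit keyed in one stack on the rear seat (horizontal distance between each of new_a, new_b, new_c, new_d and rear_seat below 0.01 m and angle between the x axis of each of new_a, new_b, new_c, new_d and the x axis of rear_seat, either way round below 0.12 rad and angle between each of new_a, new_b, new_c, new_d's own z axis and vertical below 0.05 rad and (z of new_a in the frame of rear_seat between -0.0035 and 0.0035 m or z of new_a in the frame of rear_seat between 0.0385 and 0.0455 m or z of new_a in the frame of rear_seat between 0.0805 and 0.0875 m or z of new_a in the frame of rear_seat between 0.1225 and 0.1295 m) and linear speed of each of new_a, new_b, new_c, new_d below 0.02 m/s and (z of new_b in the frame of rear_seat between -0.0035 and 0.0035 m or z of new_b in the frame of rear_seat between 0.0385 and 0.0455 m or z of new_b in the frame of rear_seat between 0.0805 and 0.0875 m or z of new_b in the frame of rear_seat between 0.1225 and 0.1295 m) and (z of new_c in the frame of rear_seat between -0.0035 and 0.0035 m or z of new_c in the frame of rear_seat between 0.0385 and 0.0455 m or z of new_c in the frame of rear_seat between 0.0805 and 0.0875 m or z of new_c in the frame of rear_seat between 0.1225 and 0.1295 m) and (z of new_d in the frame of rear_seat between -0.0035 and 0.0035 m or z of new_d in the frame of rear_seat between 0.0385 and 0.0455 m or z of new_d in the frame of rear_seat between 0.0805 and 0.0875 m or z of new_d in the frame of rear_seat between 0.1225 and 0.1295 m)), for 0.2 s.
At the end, for the whole second after the job is handed in: Every older tin on the front seat and every new tin on the rear seat, each fully down on the key below (height within 3.5 mm), within 10 mm of the seat centre, upright, facing the display front within 0.12 rad; the price holder keyed likewise on top of the older tins; all at rest (all of step 1 and all of step 2 and horizontal distance between price_block and front_seat below 0.01 m and angle between the x axis of price_block and the x axis of front_seat, either way round below 0.12 rad and angle between price_block's own z axis and vertical below 0.05 rad and (z of price_block in the frame of front_seat between 0.0385 and 0.0455 m or z of price_block in the frame of front_seat between 0.0805 and 0.0875 m) and linear speed of price_block below 0.02 m/s); the robot touches nothing.
It fails at once if a glass, the bar measure or a miniature bottle is knocked over or pushed more than 6 cm away (angle between any of shot_glass, tumbler, jigger, mini_0, mini_1, mini_2's own z axis and vertical above 0.6 rad or distance of any of shot_glass, tumbler, jigger, mini_0, mini_1, mini_2 from where it was at the start of the episode above 0.06 m).
Of new_a, new_b, new_c, new_d, old_upper only 3 to 5 are there at a start; the rules pass over those that are not, and their reading is None.
At some moment in a run one of price_block may be knocked a few centimetres aside while the robot is not near it.
Once in a run the grip may slacken for a moment while it holds something.
It also fails if it takes over 210 s, if anything falls off the work surface, if the arm or the gripper's body presses on something with over 40 N, if the wrist force passes 120 N, or if a joint passes its speed limit or range.

ROBOT

A 7-joint arm with a two-finger parallel gripper is mounted at the origin on the work surface. World frame = base frame: x ahead of the robot, y to its left, z up, the work surface at z = 0. Lengths are in m, angles in rad, forces in N, time in s.
With the tool pointing down it reaches from about 0.425 to 0.925 m from the base axis. Payload 6.8 kg.
Tool frame: the origin (TCP) lies on the mounting face of the last link; the fingertips stand 182 mm ahead of it and the grasp point (between the pads) lies 163 mm ahead of it; z points along the fingers, y is the line along which they close (so a half turn about z gives the same grasp; the last joint's range is limited). The gripper opens to 88 mm and grips with 3 to 60 N. Pads are 20 mm wide; open, the fingers measure 115 mm over their backs; the gripper's body (75 mm by 178 mm) begins 61 mm behind the grasp point.
Start: joints at [1.122, 0.477, 0.022, 1.555, -0.011, 1.109, -0.083], TCP at [0.226, -0.636, 0.405] pointing down, gripper open.
Joint ranges: [-2.96, 2.96], [-0.34, 2.1], [-1.41, 1.46], [0.24, 2.44], [-1.37, 4.51], [0.17, 1.92], [-2.96, 2.96]. Speed limits (rad/s): [2.39, 2.39, 3.14, 3.14, 3.14, 3.14, 3.14].

INTERFACE

Orientations are given as [roll, pitch, yaw] about the fixed x, y, z axes, in that order (R = Rz(yaw) Ry(pitch) Rx(roll)).
In Python, from bench import arm gives the robot as it stands.
- The arm moves only by the tool apply_moves, never from a script. Its argument "deltas" is a list of rows, each a list of 6 numbers: the shift along the tool's x, y, z in m, then the turn, a rotation vector about the tool's x, y, z in rad. A call has 1 to 5 rows; each row shifts and turns the commanded pose from where the row before left it, along the tool's axes as they then stand; what a row does not reach is not made up. A row lasts 1/12 s, in which the tool goes at most 41.7 mm and 7.16 degrees, less where a joint would pass 70% of its speed; a pose out of reach is approached as far as the arm can. A call is refused whole if a number of a shift passes 0.0417 or a number of a turn 0.125, either way. A call with a gripper value outside its range is refused whole. "gripper" is the opening, from -1 (shut) to 1 (fully open), set as the call begins (left out, the last holds). The fingers move at their own pace and stop on an object; "squeeze" is the grip in N (left out, the last holds). Time passes only in rows, so rows that do not move let the fingers close. It gives the time, the measured TCP pose, the force, the opening and the grip force at its end, in the units of the state.
- arm.observe(): the state, without advancing time (a new reading comes with each control period).
- arm.snapshot(name): name is "scene" or "top" or "wrist"; returns the picture (384x512x3 uint8, red, green, blue); there is no depth.
- arm.camera_model(name): a dict with "mtx" (3x3 intrinsics, pixels), "R" (3x3) and "t" (3): a world point X has camera coordinates R X + t. Camera axes: x right, y down, z forward; pixel columns grow to the right and rows downward; lengths in m; the calibration is good to about 2 mm. The wrist camera is an equidistant fisheye: a pixel r from the principal point sees the ray r / f radians off the axis. A picture is of the moment at which its call begins: read the wrist's pose just before it. camera_model takes no time and is no camera call; for the wrist camera it gives the pose at the moment of the call.
- arm.close_job(): hands the job in; it is judged then, once.
The state is a dict: "time_s": time; "joints": joint angles; "joint_velocities": joint speeds; "joint_torque": joint torques, N m; "eef_pos": TCP position; "orientation": TCP orientation; "ft_force": force on the tool from outside, world axes, zero at the start; "torque": the same for the moment, N m; "gripper_width": opening from 0.0 (shut) to 1.0 (fully open); "finger_force": force on a finger pad.
Only numpy, scipy, OpenCV 4.12 (cv2) and the standard library are available. Lean on these libraries where they do the work, as an engineer would, in place of code of your own. Each camera call takes 0.05 s, during which the arm holds its last target. There are 200 camera calls.

## Working session

There is one attempt and no reset: what is moved stays moved. The work goes in short steps, Python scripts to look and compute and a tool call to move; the robot and the scene stay as the last step left them, time stands still between calls to the robot, and variables do not carry over. Pictures are saved under pics/ and viewed, at most 14 in all, crops included, and the job is handed in when it is done.

Besides the shell and the picture viewer there is one more tool, called after ">>>" by a JSON object that holds its "method" and its "body", one argument or row to a line. apply_moves: Moves the arm, as the interface text tells. Its arguments: {"type":"object","properties":{"deltas":{"type":"array"},"gripper":{"type":"number"},"squeeze":{"type":"number"}},"required":["deltas"]}

```bash
mkdir -p pics; ls; python3 - <<'E'
from bench import arm
import cv2,numpy as np
s=arm.observe();print({k:np.round(v,3).tolist() for k,v in s.items()})
for n in ("top","scene"):
    im=arm.snapshot(n);cv2.imwrite(f"pics/{n}0.png",cv2.resize(im[:,:,::-1],(800,600),interpolation=cv2.INTER_CUBIC))
    m=arm.camera_model(n);print(n,m)
print(arm.camera_model("wrist"))
E
```

```text
pics
{'time_s': 0.0, 'joints': [1.122, 0.478, 0.022, 1.556, -0.011, 1.109, -0.083], 'joint_velocities': [-0.001, -0.002, 0.0, -0.001, -0.001, 0.0, 0.0], 'joint_torque': [0.0, -58.285, 1.535, -27.261, -0.054, 0.017, 0.0], 'eef_pos': [0.226, -0.636, 0.404], 'orientation': [-3.14, 0.0, 0.341], 'ft_force': [-0.022, -0.173, -0.238], 'torque': [-0.027, 0.001, -0.02], 'finger_force': 0.0, 'gripper_width': 1.0}
top {'mtx': array([[368.27873122,   0.        , 253.69382855],
       [  0.        , 368.27873122, 194.93955232],
       [  0.        ,   0.        ,   1.        ]]), 'R': array([[-2.70136368e-02, -9.99629051e-01, -3.46740069e-03],
       [-9.90072944e-01,  2.72336961e-02, -1.37890870e-01],
       [ 1.37934150e-01, -2.91954272e-04, -9.90441359e-01]]), 't': array([0.11725304, 0.52279837, 1.06500304])}
scene {'mtx': array([[371.46388777,   0.        , 260.58971961],
       [  0.        , 371.46388777, 196.84610425],
       [  0.        ,   0.        ,   1.        ]]), 'R': array([[-0.29607322,  0.95515228,  0.00497733],
       [ 0.57109379,  0.18119687, -0.80063698],
       [-0.76563211, -0.23420465, -0.59912908]]), 't': array([ 0.07837456, -0.28109838,  1.51242743])}
{'mtx': array([[297.31863964,   0.        , 256.54406329],
       [  0.        , 297.31863964, 188.20868022],
       [  0.        ,   0.        ,   1.        ]]), 'R': array([[ 0.33479279, -0.9422876 , -0.00280558],
       [-0.9026437 , -0.32155913,  0.28606657],
       [-0.27045914, -0.09324058, -0.95820564]]), 't': array([-0.67453837, -0.0356005 ,  0.39246579])}
```

View pics/top0.png

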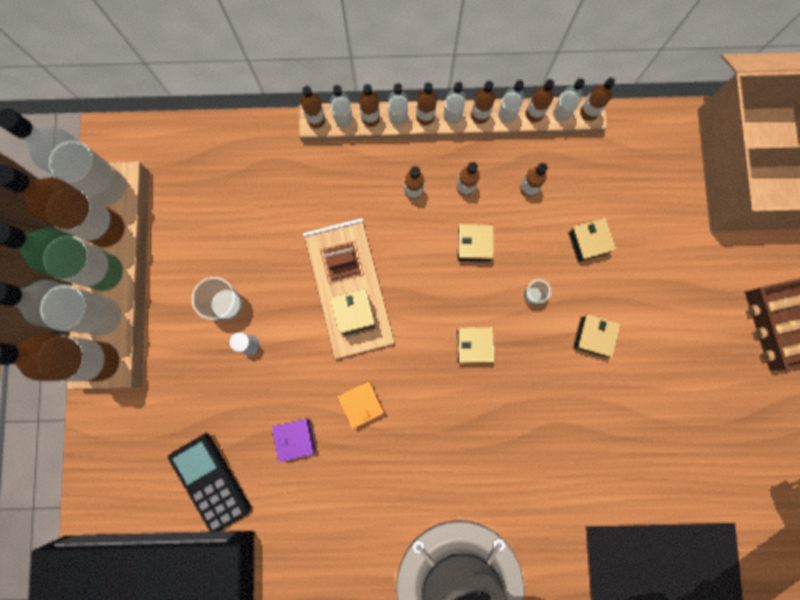

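View pics/scene0.png

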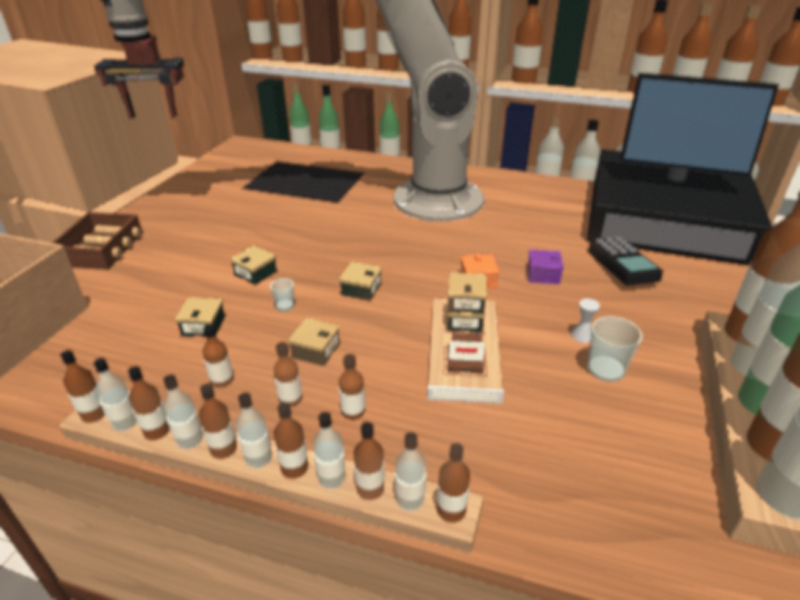

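The counter has four new tins: top view at about (475,243), (592,240), (597,336) and (476,346). The display is at (348,290) with two old tins stacked on the rear seat and the price holder in front. The orange and purple decoys are at (360,405) and (293,440). Next I'll measure the poses.

```bash
cat > h.py <<'E'
from bench import arm
import cv2,numpy as np
def ray(n,px,m=None):
    m=m or arm.camera_model(n);K=m["mtx"];px=np.atleast_2d(np.array(px,float))
    d=np.c_[(px[:,0]-K[0,2])/K[0,0],(px[:,1]-K[1,2])/K[1,1],np.ones(len(px))]
    if n=="wrist":
        r=np.hypot(d[:,0],d[:,1])+1e-12; d=np.c_[d[:,:2]*(np.sin(r)/r)[:,None],np.cos(r)]
    return -m["R"].T@m["t"], d@m["R"]
def at(n,px,z,m=None):
    c,d=ray(n,px,m); return (c+d*((z-c[2])/d[:,2])[:,None])[:,:2]
def proj(n,X,m=None):
    m=m or arm.camera_model(n);K=m["mtx"];c=np.atleast_2d(X)@m["R"].T+m["t"]
    q=c[:,:2]/c[:,2:]
    if n=="wrist":
        r=np.hypot(c[:,0],c[:,1]); q=c[:,:2]/r[:,None]*np.arctan2(r,c[:,2])[:,None]
    return q*[K[0,0],K[1,1]]+K[:2,2]
def lids(n,im,z,lo=(18,70,120),hi=(30,190,255),m=None,amin=0.0025):
    hsv=cv2.cvtColor(im,cv2.COLOR_RGB2HSV)
    k=cv2.inRange(hsv,lo,hi);k=cv2.morphologyEx(k,cv2.MORPH_OPEN,np.ones((3,3)))
    out=[]
    for c in cv2.findContours(k,cv2.RETR_EXTERNAL,cv2.CHAIN_APPROX_NONE)[0]:
        if len(c)<30: continue
        w=at(n,c[:,0],z,m)
        (a,b),s,t=cv2.minAreaRect((w*1000).astype(np.float32))
        if 45<min(s) and max(s)<80: out.append((c[:,0].mean(0).round(0).tolist(),np.round([a,b,*s,t],1).tolist()))
    return out
def wrap(a,p): return (a+p/2)%p-p/2
def go(x,y,z,yaw):
    "remaining tool-frame move of the grasp point to (x,y,z) mm, closing-frame yaw (half-turn free)"
    s=arm.observe();p=np.array(s["eef_pos"])*1000;o=s["orientation"];y0=o[2]
    d=np.array([x,y])-p[:2];c,n=np.cos(y0),np.sin(y0)
    print("tool dx %.1f dy %.1f dz %.1f mm; turn %.3f (tool z), tilt %s, yaw %.3f w %.3f t %.1f"%(c*d[0]+n*d[1],n*d[0]-c*d[1],p[2]-163-z,-wrap(yaw-y0,np.pi),np.round([wrap(o[0]-np.pi,2*np.pi),o[1]],3),y0,s["gripper_width"],s["time_s"]))
E
python3 - <<'E'
from h import *
im=arm.snapshot("top")
for z in (0.042,0.104):
    print(z)
    for l in lids("top",im,z): print(l)
hsv=cv2.cvtColor(im,cv2.COLOR_RGB2HSV)
print(hsv[150,300],hsv[205,227],hsv[170,350])
c=im[135:235,185:260,::-1];cv2.imwrite("pics/d1.png",cv2.resize(c,None,fx=6,fy=6,interpolation=cv2.INTER_CUBIC))
E
```

```text
0.042
([304.0, 221.0], [445.1, -43.2, 64.7, 61.9, 88.4])
([383.0, 214.0], [456.3, -276.4, 64.9, 65.5, 71.7])
([225.0, 198.0], [516.2, 189.4, 71.7, 73.0, 13.9])
([303.0, 154.0], [644.5, -53.8, 63.5, 65.1, 87.6])
([380.0, 152.0], [644.2, -282.0, 65.3, 65.2, 14.2])
0.104
([304.0, 221.0], [441.0, -34.8, 61.0, 58.3, 88.4])
([383.0, 214.0], [451.6, -254.7, 61.2, 61.7, 71.7])
([225.0, 198.0], [508.1, 184.5, 67.6, 68.9, 13.9])
([303.0, 154.0], [629.0, -44.9, 59.9, 61.4, 87.6])
([380.0, 152.0], [628.7, -260.0, 61.5, 61.4, 14.2])
[ 22 106 239] [ 23  95 247] [ 12 150 202]
```

View pics/d1.png

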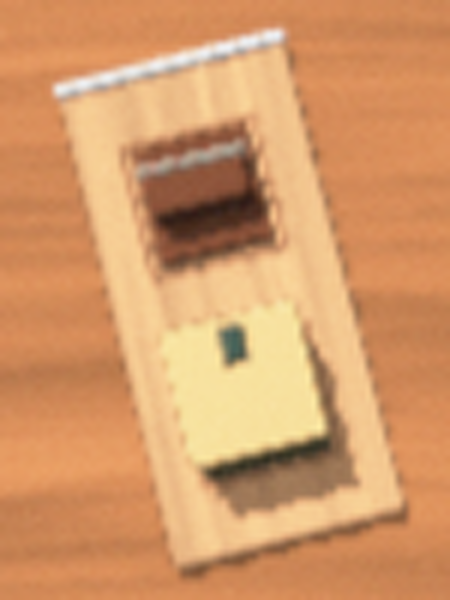

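```bash
python3 - <<'E'
from h import *
go(611,210,241,.243)
m=arm.camera_model("wrist");print(-m["R"].T@m["t"], arm.observe()["eef_pos"])
E
```

```text
tool dx 646.0 dy -668.5 dz -0.0 mm; turn 0.098 (tool z), tilt [0.001 0.   ], yaw 0.341 w 0.996 t 0.1
[ 0.29985812 -0.61050713  0.38448138] [ 0.2255727  -0.63599711  0.40395901]
```

>>> {"method": "apply_moves", "body": {
  "deltas": [
    [0.036,-0.037,0,0,0,0],
    [0.036,-0.037,0,0,0,0],
    [0.036,-0.037,0,0,0,0],
    [0.036,-0.037,0,0,0,0],
    [0.036,-0.037,0,0,0,0]
  ],
  "gripper": 1
}}

```text
time_s: 0.57
eef_pos: [0.313, -0.4449, 0.4044]
orientation: [-3.141, 0.0, 0.341]
ft_force: [1.0, -0.6, -0.4]
gripper_width: 0.998
finger_force: 0.0
```

>>> {"method": "apply_moves", "body": {
  "deltas": [
    [0.036,-0.037,0,0,0,0],
    [0.036,-0.037,0,0,0,0],
    [0.036,-0.037,0,0,0,0],
    [0.036,-0.037,0,0,0,0],
    [0.036,-0.037,0,0,0,0]
  ]
}}

```text
time_s: 0.98
eef_pos: [0.3999, -0.2556, 0.4047]
orientation: [3.141, 0.0, 0.341]
ft_force: [1.5, -0.3, -0.3]
gripper_width: 1.0
finger_force: 0.0
```

>>> {"method": "apply_moves", "body": {
  "deltas": [
    [0.036,-0.037,0,0,0,0],
    [0.036,-0.037,0,0,0,0],
    [0.036,-0.037,0,0,0,0],
    [0.036,-0.037,0,0,0,0],
    [0.036,-0.037,0,0,0,0]
  ]
}}

```text
time_s: 1.4
eef_pos: [0.4869, -0.0664, 0.4047]
orientation: [3.141, -0.0, 0.34]
ft_force: [0.3, -0.8, 0.2]
gripper_width: 0.999
finger_force: 0.0
```

>>> {"method": "apply_moves", "body": {
  "deltas": [
    [0.036,-0.037,0,0,0,0],
    [0.036,-0.037,0,0,0,0],
    [0.034,-0.037,0,0,0,0.098],
    [0,0,0,0,0,0],
    [0,0,0,0,0,0]
  ]
}}

```text
time_s: 1.82
eef_pos: [0.5381, 0.0486, 0.4043]
orientation: [-3.14, 0.0, 0.248]
ft_force: [-0.0, -1.2, -0.3]
gripper_width: 1.002
finger_force: 0.0
```

```bash
python3 - <<'E'
from h import *
go(611,210,241,.243)
m=arm.camera_model("wrist");im=arm.snapshot("wrist");np.savez("w1.npz",im=im,**m)
cv2.imwrite("pics/w1.png",cv2.resize(im[:,:,::-1],(800,600),interpolation=cv2.INTER_CUBIC))
E
```

```text
tool dx 110.4 dy -138.5 dz 0.3 mm; turn 0.005 (tool z), tilt [0.001 0.   ], yaw 0.248 w 1.002 t 1.8
```

View pics/w1.png

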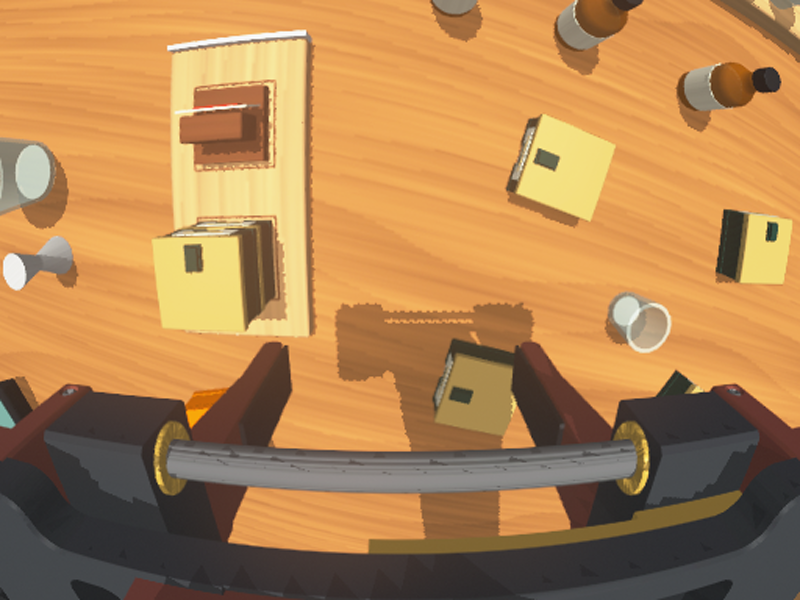

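```bash
python3 - <<'E'
from h import *
m=dict(np.load("w1.npz"))
def A(p,z): return at("wrist",np.array(p)/1.5625,z,m)*1000
print("board",A([(311,40),(313,335),(175,333),(172,58)],.02).round(1).tolist())
print("seatF TR BR BL",A([(275,81),(274,167),(195,170)],.02).round(1).tolist())
print("seatR TR",A([(277,216),(284,299)],.02).round(1).tolist())
t=A([(153,239),(241,235),(248,330),(163,326)],.104);print("tin",t.round(1).tolist(),t.mean(0))
k=A([(193,258)],.110);print("key",k)
for l in lids("wrist",m["im"],.042,m=m):print(l)
for l in lids("wrist",m["im"],.104,m=m):print(l)
print("block top",A([(180,122),(181,143),(242,139),(242,119)],.07).round(1).tolist(), "base",A([(267,85),(268,160),(194,164)],.034).round(1).tolist())
E
```

```text
board [[692.3, 160.3], [454.7, 104.9], [421.1, 233.2], [661.4, 278.0]]
seatF TR BR BL [[654.0, 180.5], [585.9, 164.9], [570.6, 233.2]]
seatR TR [[547.6, 154.1], [480.2, 135.3]]
tin [[529.3, 219.2], [545.9, 155.3], [483.1, 140.6], [468.3, 205.1]] [506.63211281 180.08258555]
key [[525.09827796 184.17619368]]
([305.0, 253.0], [443.8, -45.2, 66.3, 67.3, 89.0])
([489.0, 159.0], [643.9, -281.4, 67.0, 70.1, 14.9])
([361.0, 107.0], [643.5, -54.2, 67.3, 66.0, 86.8])
([305.0, 253.0], [474.7, -24.9, 54.3, 55.1, 89.0])
([489.0, 159.0], [638.6, -218.4, 54.9, 57.4, 14.9])
([361.0, 107.0], [638.2, -32.3, 55.1, 54.1, 86.8])
block top [[608.9, 230.1], [594.0, 225.9], [604.6, 178.9], [618.4, 182.2]] base [[648.4, 181.7], [591.4, 167.1], [576.9, 228.6]]
```

The wrist view shows the display squarely: front seat outline at (275,81) to (195,170), the old stack's lid at (153,239) to (248,330). That gives the front seat at (613,206), the rear at (506,181), yaw 0.232.

```bash
python3 - <<'E'
from h import *
go(609,205.5,57,.232)
E
```

```text
tool dx 107.8 dy -137.1 dz 184.2 mm; turn 0.013 (tool z), tilt [0.    0.001], yaw 0.245 w 0.998 t 1.9
```

>>> {"method": "apply_moves", "body": {
  "deltas": [
    [0.0216,-0.0274,0,0,0,0],
    [0.0216,-0.0274,0,0,0,0],
    [0.0216,-0.0274,0,0,0,0],
    [0.0216,-0.0274,0,0,0,0],
    [0.0216,-0.0274,0,0,0,0]
  ]
}}

```text
time_s: 2.28
eef_pos: [0.6105, 0.2034, 0.4045]
orientation: [3.14, 0.001, 0.24]
ft_force: [0.8, 0.3, 0.5]
gripper_width: 0.999
finger_force: 0.0
```

>>> {"method": "apply_moves", "body": {
  "deltas": [
    [0,0,0.024,0,0,0.013],
    [0,0,0.03,0,0,0],
    [0,0,0.03,0,0,0],
    [0,0,0.016,0,0,0],
    [0,0,0,0,0,0]
  ]
}}

```text
time_s: 2.7
eef_pos: [0.6086, 0.2014, 0.3002]
orientation: [3.139, 0.008, 0.228]
ft_force: [-0.6, -0.3, 0.4]
gripper_width: 1.004
finger_force: 0.0
```

```bash
python3 - <<'E'
from h import *
go(609,205.5,57,.232)
m=arm.camera_model("wrist");im=arm.snapshot("wrist");np.savez("w2.npz",im=im,**m)
cv2.imwrite("pics/w2.png",cv2.resize(im[:,:,::-1],(800,600),interpolation=cv2.INTER_CUBIC))
E
```

```text
tool dx 1.4 dy -3.9 dz 80.2 mm; turn -0.004 (tool z), tilt [-0.003  0.008], yaw 0.228 w 1.004 t 2.7
```

View pics/w2.png

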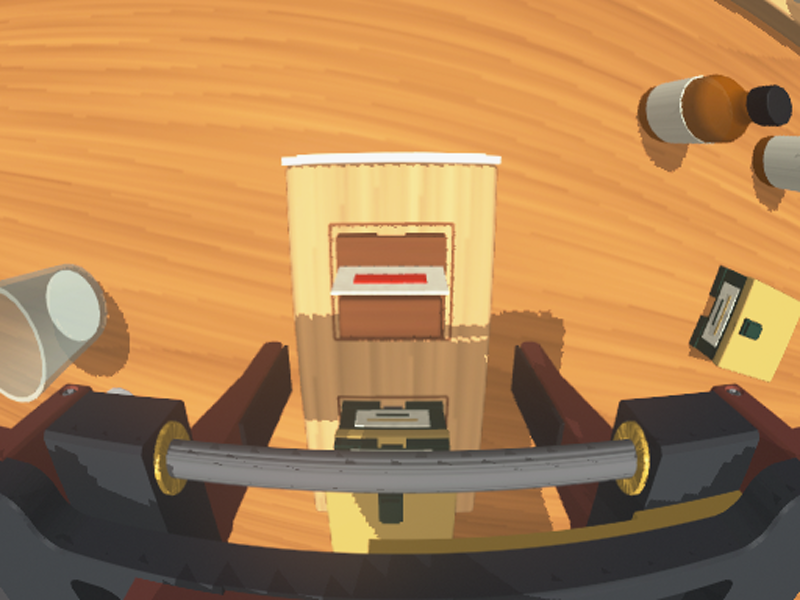

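>>> {"method": "apply_moves", "body": {
  "deltas": [
    [0.001,-0.004,0.02,0,0,-0.004],
    [0,0,0.02,0,0,0],
    [0,0,0.01,0,0,0],
    [0,0,0,0,0,0],
    [0,0,0,0,0,0]
  ]
}}

```text
time_s: 3.17
eef_pos: [0.6103, 0.2082, 0.2556]
orientation: [3.141, -0.001, 0.233]
ft_force: [-0.1, -0.4, 0.2]
gripper_width: 1.0
finger_force: 0.0
```

```bash
python3 - <<'E'
from h import *
m=dict(np.load("w2.npz"))
def A(p,z): return at("wrist",np.array(p)/1.5625,z,m)*1000
a=A([(331,225),(453,224),(451,339),(334,340)],.02);print(a.round(1).tolist(),a.mean(0))
a=A([(335,233),(447,233),(441,337),(340,339)],.034);print(a.round(1).tolist(),a.mean(0))
a=A([(286,167),(496,167),(293,320),(490,320)],.02);print(a.round(1).tolist(),a.mean(0))
go(609,205.5,57,.232)
E
```

```text
[[638.5, 247.7], [654.6, 180.4], [586.5, 163.6], [569.7, 232.9]] [612.30647572 206.14941174]
[[637.2, 243.1], [650.7, 184.4], [591.8, 172.5], [577.3, 228.8]] [614.23904917 207.20141667]
[[665.8, 279.8], [692.1, 164.7], [576.6, 259.9], [603.7, 143.6]] [634.56006887 211.98983484]
tool dx -1.8 dy 2.3 dz 35.6 mm; turn 0.001 (tool z), tilt [-0.    -0.001], yaw 0.233 w 1.000 t 3.2
```

>>> {"method": "apply_moves", "body": {
  "deltas": [
    [-0.002,0.002,0.015,0,0,0],
    [0,0,0.015,0,0,0],
    [0,0,0.005,0,0,0],
    [0,0,0,0,0,0],
    [0,0,0,0,0,0]
  ]
}}

```text
time_s: 3.58
eef_pos: [0.6088, 0.2065, 0.2208]
orientation: [-3.141, -0.001, 0.234]
ft_force: [0.1, -1.3, 0.7]
gripper_width: 1.001
finger_force: 0.0
```

>>> {"method": "apply_moves", "body": {
  "deltas": [
    [0,0,0,0,0,0],
    [0,0,0,0,0,0],
    [0,0,0,0,0,0],
    [0,0,0,0,0,0],
    [0,0,0,0,0,0]
  ],
  "gripper": -1,
  "squeeze": 20
}}

```text
time_s: 4.0
eef_pos: [0.6084, 0.2064, 0.22]
orientation: [3.142, -0.0, 0.234]
ft_force: [0.3, -0.9, -0.1]
gripper_width: 0.662
finger_force: 0.0
```

>>> {"method": "apply_moves", "body": {
  "deltas": [
    [0,0,0,0,0,0],
    [0,0,0,0,0,0],
    [0,0,0,0,0,0],
    [0,0,0,0,0,0],
    [0,0,0,0,0,0]
  ]
}}

```text
time_s: 4.42
eef_pos: [0.6083, 0.2064, 0.2198]
orientation: [3.142, -0.0, 0.234]
ft_force: [-0.3, 0.2, 1.5]
gripper_width: 0.566
finger_force: 20.0
```

```bash
python3 - <<'E'
from h import *
go(609,205.5,57,.232)
E
```

```text
tool dx 0.4 dy 1.0 dz -0.2 mm; turn 0.002 (tool z), tilt [-0. -0.], yaw 0.234 w 0.566 t 4.4
```

>>> {"method": "apply_moves", "body": {
  "deltas": [
    [0,0,-0.01,0,0,0],
    [0,0,-0.015,0,0,0],
    [0,0,-0.015,0,0,0],
    [-0.006,0.028,0,0,0,0],
    [-0.006,0.028,0,0,0,0]
  ]
}}

```text
time_s: 4.83
eef_pos: [0.6096, 0.151, 0.2616]
orientation: [-3.14, -0.003, 0.238]
ft_force: [-0.4, -0.9, -1.2]
gripper_width: 0.572
finger_force: 20.0
```

>>> {"method": "apply_moves", "body": {
  "deltas": [
    [-0.006,0.028,0,0,0,0],
    [-0.006,0.028,0,0,0,0],
    [-0.006,0.028,0,0,0,0],
    [0,0,0.01,0,0,0],
    [0,0,0.02,0,0,0]
  ]
}}

```text
time_s: 5.25
eef_pos: [0.613, 0.0604, 0.2319]
orientation: [3.14, -0.005, 0.229]
ft_force: [-0.1, 1.4, -1.0]
gripper_width: 0.569
finger_force: 20.0
```

>>> {"method": "apply_moves", "body": {
  "deltas": [
    [0,0,0.018,0,0,0],
    [0,0,0.008,0,0,0],
    [0,0,0,0,0,0],
    [0,0,0.002,0,0,0],
    [0,0,0,0,0,0]
  ]
}}

```text
time_s: 5.67
eef_pos: [0.6119, 0.0636, 0.2024]
orientation: [-3.142, -0.001, 0.234]
ft_force: [0.4, -0.0, -1.1]
gripper_width: 0.569
finger_force: 20.0
```

```bash
python3 - <<'E'
from h import *
go(612,63,37,.232); print(arm.observe()["ft_force"])
E
```

```text
tool dx -0.1 dy 0.6 dz 2.4 mm; turn 0.002 (tool z), tilt [ 0.    -0.001], yaw 0.234 w 0.569 t 5.7
[ 0.35492712 -0.04216244 -1.09117939]
```

>>> {"method": "apply_moves", "body": {
  "deltas": [
    [0,0,0.002,0,0,0],
    [0,0,0,0,0,0],
    [0,0,0,0,0,0],
    [0,0,0,0,0,0],
    [0,0,0,0,0,0]
  ]
}}

```text
time_s: 6.08
eef_pos: [0.6116, 0.0633, 0.2]
orientation: [3.142, -0.0, 0.234]
ft_force: [0.6, -0.5, -1.1]
gripper_width: 0.569
finger_force: 20.0
```

>>> {"method": "apply_moves", "body": {
  "deltas": [
    [0,0,0,0,0,0],
    [0,0,0,0,0,0],
    [0,0,0,0,0,0],
    [0,0,-0.01,0,0,0],
    [0,0,-0.03,0,0,0]
  ],
  "gripper": 1
}}

```text
time_s: 6.5
eef_pos: [0.6098, 0.0628, 0.2368]
orientation: [-3.141, 0.007, 0.234]
ft_force: [-0.5, -0.3, 0.7]
gripper_width: 0.912
finger_force: 0.0
```

>>> {"method": "apply_moves", "body": {
  "deltas": [
    [0,0,-0.03,0,0,0],
    [0,0,-0.03,0,0,0],
    [0,0,-0.03,0,0,0],
    [0,0,-0.03,0,0,0],
    [-0.015,-0.028,0,0,0,0]
  ]
}}

```text
time_s: 6.92
eef_pos: [0.5949, 0.0827, 0.3667]
orientation: [3.138, -0.012, 0.225]
ft_force: [2.1, 0.4, 0.5]
gripper_width: 1.0
finger_force: 0.0
```

>>> {"method": "apply_moves", "body": {
  "deltas": [
    [-0.015,-0.028,0,0,0,0],
    [-0.015,-0.028,0,0,0,0],
    [-0.015,-0.028,0,0,0,0],
    [-0.015,-0.028,0,0,0,0],
    [0,0,0,0,0,0]
  ]
}}

```text
time_s: 7.33
eef_pos: [0.5019, 0.1875, 0.3609]
orientation: [-3.139, 0.0, 0.243]
ft_force: [-1.0, 0.2, -0.1]
gripper_width: 0.997
finger_force: 0.0
```

```bash
python3 - <<'E'
from h import *
go(506,181,54,.232)
im=arm.snapshot("wrist");cv2.imwrite("pics/w3.png",cv2.resize(im[:,:,::-1],(800,600),interpolation=cv2.INTER_CUBIC))
E
```

```text
tool dx 2.4 dy 7.3 dz 143.9 mm; turn 0.011 (tool z), tilt [0.002 0.   ], yaw 0.243 w 0.997 t 7.3
```

View pics/w3.png

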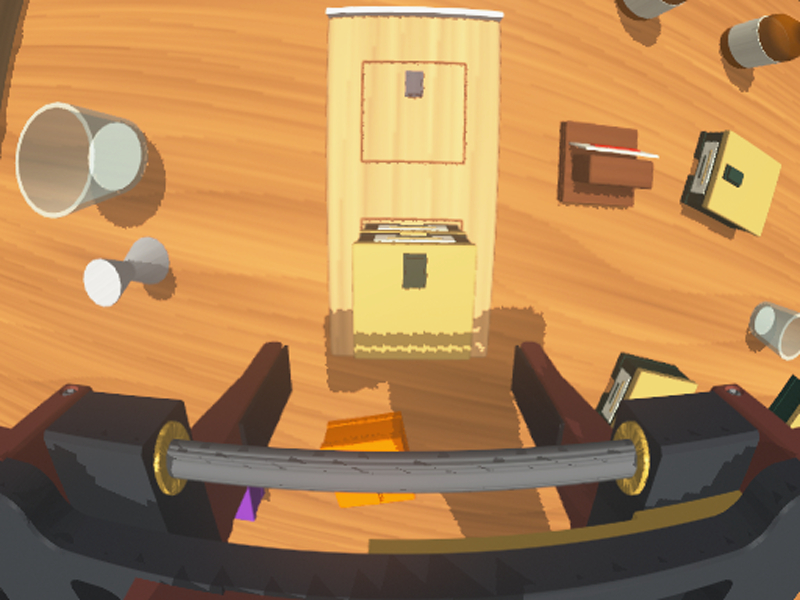

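Price holder stands free on the counter at (605,170). The front seat is clear with its key at (414,84), and the old stack's lid runs from (353,243) to (475,358).

```bash
python3 - <<'E'
from h import *
def A(p,z): return at("wrist",np.array(p)/1.5625,z)*1000
a=A([(362,62),(466,64),(464,162),(361,161)],.02);print(a.round(1).tolist(),a.mean(0))
print("keyF",A([(414,84)],.026))
a=A([(354,243),(475,244),(474,357),(354,357)],.104);print(a.round(1).tolist(),a.mean(0)); print("key",A([(414,270)],.110))
go(506,181,54,.232)
E
```

```text
[[641.1, 245.7], [657.2, 176.7], [589.7, 161.3], [573.2, 230.0]] [615.281235  203.4214678]
keyF [[632.83922283 207.4999726 ]]
[[532.9, 216.9], [547.6, 155.5], [485.7, 137.7], [469.7, 203.4]] [508.95396707 178.37125115]
key [[527.62496703 183.55798867]]
tool dx 1.0 dy 4.5 dz 143.8 mm; turn 0.008 (tool z), tilt [ 0.001 -0.001], yaw 0.240 w 1.003 t 7.4
```

>>> {"method": "apply_moves", "body": {
  "deltas": [
    [0.002,0.004,0.02,0,0,0.008],
    [0,0,0.02,0,0,0],
    [0,0,0.01,0,0,0],
    [0,0,0,0,0,0],
    [0,0,0,0,0,0]
  ]
}}

```text
time_s: 7.8
eef_pos: [0.5094, 0.1782, 0.3097]
orientation: [3.141, 0.001, 0.225]
ft_force: [-0.1, 0.2, 0.2]
gripper_width: 0.999
finger_force: 0.0
```

```bash
python3 - <<'E'
from h import *
go(507,181,54,.232)
E
```

```text
tool dx -1.7 dy -3.3 dz 92.7 mm; turn -0.007 (tool z), tilt [-0.     0.001], yaw 0.225 w 0.999 t 7.8
```

>>> {"method": "apply_moves", "body": {
  "deltas": [
    [-0.002,-0.003,0.02,0,0,-0.007],
    [0,0,0.025,0,0,0],
    [0,0,0.025,0,0,0],
    [0,0,0.015,0,0,0],
    [0,0,0.0075,0,0,0]
  ]
}}

```text
time_s: 8.22
eef_pos: [0.5065, 0.1809, 0.2164]
orientation: [3.141, 0.001, 0.233]
ft_force: [-0.5, -0.7, -0.5]
gripper_width: 0.999
finger_force: 0.0
```

>>> {"method": "apply_moves", "body": {
  "deltas": [
    [0,0,0,0,0,0],
    [0,0,0,0,0,0],
    [0,0,0,0,0,0],
    [0,0,0,0,0,0],
    [0,0,0,0,0,0]
  ]
}}

```text
time_s: 8.63
eef_pos: [0.5068, 0.1813, 0.2182]
orientation: [-3.141, -0.002, 0.233]
ft_force: [0.1, 0.1, 0.3]
gripper_width: 0.999
finger_force: 0.0
```

```bash
python3 - <<'E'
from h import *
go(507,181,54,.232)
E
```

```text
tool dx 0.1 dy 0.3 dz 1.2 mm; turn 0.001 (tool z), tilt [ 0.    -0.002], yaw 0.233 w 0.999 t 8.6
```

Well placed. Close on the lower tin with a firm grip.

>>> {"method": "apply_moves", "body": {
  "deltas": [
    [0,0,0,0,0,0],
    [0,0,0,0,0,0],
    [0,0,0,0,0,0],
    [0,0,0,0,0,0],
    [0,0,0,0,0,0]
  ],
  "gripper": -1,
  "squeeze": 35
}}

```text
time_s: 9.05
eef_pos: [0.5064, 0.1814, 0.2173]
orientation: [-3.141, -0.0, 0.233]
ft_force: [-1.7, 0.1, 1.2]
gripper_width: 0.724
finger_force: 35.0
```

>>> {"method": "apply_moves", "body": {
  "deltas": [
    [0,0,0,0,0,0],
    [0,0,0,0,0,0],
    [0,0,0,0,0,0],
    [0,0,-0.008,0,0,0],
    [0,0,-0.008,0,0,0]
  ]
}}

```text
time_s: 9.47
eef_pos: [0.5059, 0.1805, 0.2328]
orientation: [3.141, 0.003, 0.233]
ft_force: [0.4, 0.3, -5.1]
gripper_width: 0.723
finger_force: 35.0
```

>>> {"method": "apply_moves", "body": {
  "deltas": [
    [0,0,-0.004,0,0,0],
    [0,0,0,0,0,0],
    [0,0,0,0,0,0],
    [0,0,0,0,0,0],
    [0,0,0,0,0,0]
  ]
}}

```text
time_s: 9.88
eef_pos: [0.5063, 0.1809, 0.2369]
orientation: [3.141, 0.001, 0.233]
ft_force: [-0.3, 0.7, -4.0]
gripper_width: 0.73
finger_force: 35.0
```

```bash
python3 - <<'E'
from h import *
go(612.5,206.3,54,.232); print(arm.observe()["ft_force"])
m=arm.camera_model("wrist");im=arm.snapshot("wrist");np.savez("w4.npz",im=im,**m);cv2.imwrite("pics/w4.png",cv2.resize(im[:,:,::-1],(800,600),interpolation=cv2.INTER_CUBIC))
E
```

```text
tool dx 109.2 dy -0.2 dz 19.9 mm; turn 0.001 (tool z), tilt [-0.     0.001], yaw 0.233 w 0.730 t 9.9
[-0.25814723  0.67534831 -4.03831774]
```

View pics/w4.png

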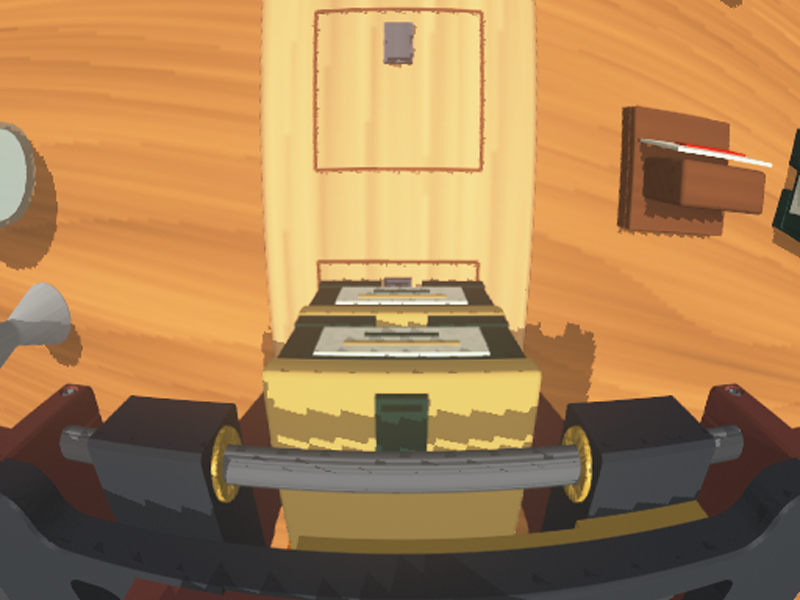

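Both tins came up together and the front seat and key (399,43) are dead ahead in line. Move forward 109 mm and lower.

>>> {"method": "apply_moves", "body": {
  "deltas": [
    [0.02,0,0,0,0,0],
    [0.022,0,0,0,0,0],
    [0.022,0,0,0,0,0],
    [0.022,0,0,0,0,0],
    [0.015,0,0,0,0,0]
  ]
}}

```text
time_s: 10.35
eef_pos: [0.6064, 0.2046, 0.2369]
orientation: [-3.141, -0.001, 0.232]
ft_force: [0.6, -0.1, -3.9]
gripper_width: 0.729
finger_force: 35.0
```

>>> {"method": "apply_moves", "body": {
  "deltas": [
    [0.008,0,0,0,0,0],
    [0,0,0,0,0,0],
    [0,0,0.006,0,0,0],
    [0,0,0,0,0,0],
    [0,0,0,0,0,0]
  ]
}}

```text
time_s: 10.77
eef_pos: [0.6112, 0.2059, 0.2303]
orientation: [3.141, 0.002, 0.233]
ft_force: [-0.0, 0.4, -3.6]
gripper_width: 0.727
finger_force: 35.0
```

```bash
python3 - <<'E'
from h import *
go(612.5,206.3,54,.232); print(arm.observe()["ft_force"])
E
```

```text
tool dx 1.4 dy -0.1 dz 13.3 mm; turn 0.001 (tool z), tilt [-0.001  0.002], yaw 0.233 w 0.727 t 10.8
[-0.04877712  0.41931555 -3.61590088]
```

>>> {"method": "apply_moves", "body": {
  "deltas": [
    [0.001,0,0.004,0,0,0],
    [0,0,0.004,0,0,0],
    [0,0,0.003,0,0,0],
    [0,0,0.002,0,0,0],
    [0,0,0,0,0,0]
  ]
}}

```text
time_s: 11.18
eef_pos: [0.6133, 0.2065, 0.2177]
orientation: [3.141, 0.001, 0.233]
ft_force: [-0.2, -0.1, -3.5]
gripper_width: 0.726
finger_force: 35.0
```

>>> {"method": "apply_moves", "body": {
  "deltas": [
    [0,0,0.001,0,0,0],
    [0,0,0,0,0,0],
    [0,0,0,0,0,0],
    [0,0,0,0,0,0],
    [0,0,0,0,0,0]
  ]
}}

```text
time_s: 11.6
eef_pos: [0.6135, 0.2066, 0.2173]
orientation: [-3.141, -0.0, 0.233]
ft_force: [0.5, 0.3, -2.8]
gripper_width: 0.73
finger_force: 35.0
```

```bash
python3 - <<'E'
from h import *
go(612.5,206.3,54,.232); print(arm.observe()["ft_force"])
E
```

```text
tool dx -1.0 dy 0.0 dz 0.3 mm; turn 0.001 (tool z), tilt [ 0. -0.], yaw 0.233 w 0.730 t 11.6
[ 0.49353211  0.25670562 -2.79191371]
```

Seated at the pickup height, so release, rise and head for the new tin nearest the robot.

>>> {"method": "apply_moves", "body": {
  "deltas": [
    [0,0,0,0,0,0],
    [0,0,0,0,0,0],
    [0,0,0,0,0,0],
    [0,0,0,0,0,0],
    [0,0,0,0,0,0]
  ],
  "gripper": 1
}}

```text
time_s: 12.02
eef_pos: [0.6135, 0.2065, 0.2173]
orientation: [3.142, -0.0, 0.233]
ft_force: [-0.4, -0.3, -0.2]
gripper_width: 0.999
finger_force: 0.0
```

>>> {"method": "apply_moves", "body": {
  "deltas": [
    [0,0,-0.015,0,0,0],
    [0,0,-0.025,0,0,0],
    [0,0,-0.03,0,0,0],
    [0,0,-0.03,0,0,0],
    [0,0,0,0,0,0]
  ]
}}

```text
time_s: 12.43
eef_pos: [0.6152, 0.2078, 0.3249]
orientation: [-3.14, -0.011, 0.233]
ft_force: [0.1, 0.3, 0.5]
gripper_width: 0.999
finger_force: 0.0
```

>>> {"method": "apply_moves", "body": {
  "deltas": [
    [-0.0277,0.0256,0,0,0,0],
    [-0.0277,0.0256,0,0,0,0],
    [-0.0277,0.0256,0,0,0,0],
    [-0.0277,0.0256,0,0,0,0],
    [-0.0277,0.0256,0,0,0,0]
  ]
}}

```text
time_s: 12.85
eef_pos: [0.507, 0.0488, 0.3179]
orientation: [3.141, -0.001, 0.233]
ft_force: [0.2, 0.0, 0.1]
gripper_width: 1.001
finger_force: 0.0
```

>>> {"method": "apply_moves", "body": {
  "deltas": [
    [-0.0277,0.0256,0,0,0,0],
    [-0.0277,0.0256,0,0,0,0],
    [-0.0277,0.0256,0,0,0,0],
    [0,0,0,0,0,-0.11],
    [0,0,0,0,0,-0.12]
  ]
}}

```text
time_s: 13.27
eef_pos: [0.4438, -0.046, 0.3179]
orientation: [3.14, 0.001, 0.463]
ft_force: [0.5, 1.0, 0.7]
gripper_width: 1.004
finger_force: 0.0
```

>>> {"method": "apply_moves", "body": {
  "deltas": [
    [0,0,0,0,0,-0.12],
    [0,0,0,0,0,-0.12],
    [0,0,0,0,0,-0.12],
    [0,0,0,0,0,-0.12],
    [0,0,0,0,0,-0.12]
  ]
}}

```text
time_s: 13.68
eef_pos: [0.4451, -0.0438, 0.3179]
orientation: [3.14, -0.0, 1.069]
ft_force: [1.2, -0.2, 0.0]
gripper_width: 0.999
finger_force: 0.0
```

>>> {"method": "apply_moves", "body": {
  "deltas": [
    [0,0,0,0,0,-0.12],
    [0,0,0,0,0,-0.12],
    [0,0,0,0,0,-0.12],
    [0,0,0,0,0,-0.12],
    [0,0,0,0,0,0]
  ]
}}

```text
time_s: 14.1
eef_pos: [0.4451, -0.0439, 0.3178]
orientation: [3.141, 0.0, 1.547]
ft_force: [0.3, -0.0, 0.0]
gripper_width: 0.998
finger_force: 0.0
```

>>> {"method": "apply_moves", "body": {
  "deltas": [
    [0,0,0,0,0,0],
    [0,0,0,0,0,0],
    [0,0,0,0,0,0]
  ]
}}

```text
time_s: 14.35
eef_pos: [0.4451, -0.0439, 0.3174]
orientation: [3.141, 0.0, 1.54]
ft_force: [-0.1, -0.1, 0.1]
gripper_width: 0.996
finger_force: 0.0
```

```bash
python3 - <<'E'
from h import *
go(444.5,-44,26,1.545); print(arm.observe()["joints"])
m=arm.camera_model("wrist");im=arm.snapshot("wrist");np.savez("w5.npz",im=im,**m);cv2.imwrite("pics/w5.png",cv2.resize(im[:,:,::-1],(800,600),interpolation=cv2.INTER_CUBIC))
for z in (.042,.104):
  for l in lids("wrist",im,z,m=m):print(z,l)
im=arm.snapshot("top");
for l in lids("top",im,.104):print("top",l)
print("minis/shot",at("top",np.array([(414,192),(468,190),(530,190),(538,300)])/1.5625,0.0)*1000)
E
```

```text
tool dx -0.1 dy -0.6 dz 128.4 mm; turn -0.005 (tool z), tilt [-0.  0.], yaw 1.540 w 0.996 t 14.3
[ 0.54296604  0.28895966 -0.66676251  2.1295069   0.24917002  0.79793951
 -0.30952554]
0.042 ([442.0, 193.0], [641.5, -54.5, 66.8, 70.2, 87.0])
0.042 ([254.0, 190.0], [443.3, -45.1, 66.3, 66.2, 89.6])
0.104 ([442.0, 193.0], [594.5, -33.1, 50.7, 53.2, 87.0])
0.104 ([254.0, 190.0], [444.3, -26.0, 50.3, 50.2, 89.6])
top ([386.0, 213.0], [451.2, -256.7, 57.3, 61.6, 72.2])
top ([303.0, 154.0], [629.0, -44.9, 60.0, 61.5, 87.6])
top ([380.0, 152.0], [628.9, -259.9, 61.8, 61.4, 14.2])
minis/shot [[ 760.92941532   60.92993041]
 [ 762.05150292  -48.95418185]
 [ 758.49660795 -174.87462499]
 [ 532.34022308 -177.35146   ]]
```

View pics/w5.png

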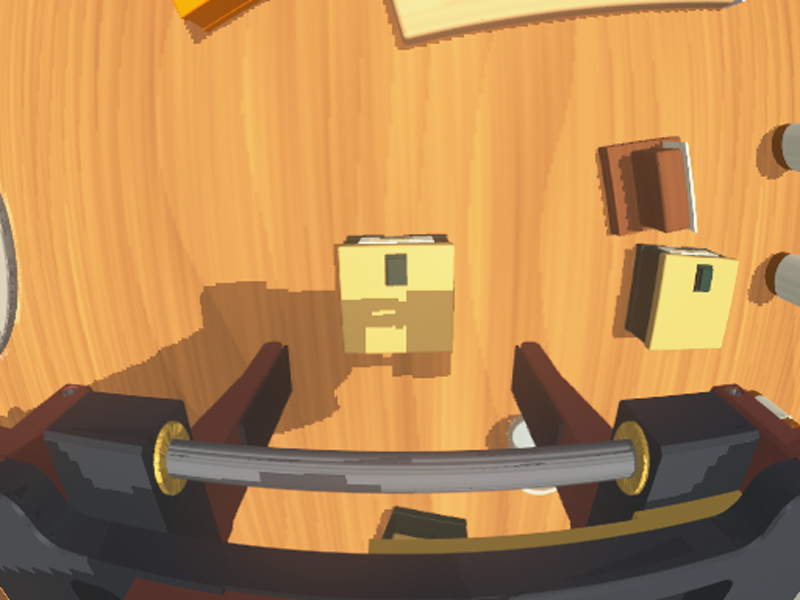

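The tin sits centred under the gripper: lid (338,245) to (453,353), key (396,268), front to +y. Descend and grip.

>>> {"method": "apply_moves", "body": {
  "deltas": [
    [-0.001,0,0.025,0,0,0],
    [0,0,0.03,0,0,0],
    [0,0,0.03,0,0,0],
    [0,0,0.025,0,0,0],
    [0,0,0.014,0,0,0]
  ]
}}

```text
time_s: 14.87
eef_pos: [0.4442, -0.0449, 0.1908]
orientation: [-3.139, -0.0, 1.542]
ft_force: [0.3, -0.2, 0.2]
gripper_width: 1.0
finger_force: 0.0
```

>>> {"method": "apply_moves", "body": {
  "deltas": [
    [0,0,0.002,0,0,0],
    [0,0,0,0,0,0],
    [0,0,0,0,0,0],
    [0,0,0,0,0,0],
    [0,0,0,0,0,0]
  ]
}}

```text
time_s: 15.28
eef_pos: [0.4455, -0.045, 0.1922]
orientation: [3.139, 0.0, 1.542]
ft_force: [0.3, -0.7, -0.6]
gripper_width: 0.999
finger_force: 0.0
```

>>> {"method": "apply_moves", "body": {
  "deltas": [
    [0,0,0,0,0,0],
    [0,0,0,0,0,0],
    [0,0,0,0,0,0],
    [0,0,0,0,0,0],
    [0,0,0,0,0,0]
  ],
  "gripper": -1,
  "squeeze": 30
}}

```text
time_s: 15.7
eef_pos: [0.4447, -0.0449, 0.1912]
orientation: [-3.141, 0.0, 1.543]
ft_force: [-2.7, 0.8, 5.1]
gripper_width: 0.726
finger_force: 30.0
```

>>> {"method": "apply_moves", "body": {
  "deltas": [
    [0,0,0,0,0,0],
    [0,0,0,0,0,0],
    [0,0,0,0,0,0],
    [0,0,0,0,0,0]
  ]
}}

```text
time_s: 16.03
eef_pos: [0.4447, -0.0449, 0.1912]
orientation: [-3.141, 0.0, 1.543]
ft_force: [-3.7, -0.3, 5.5]
gripper_width: 0.727
finger_force: 30.0
```

```bash
python3 - <<'E'
from h import *
go(444,-45,28,1.545)
E
```

```text
tool dx -0.1 dy -0.7 dz 0.2 mm; turn -0.002 (tool z), tilt [0.001 0.   ], yaw 1.543 w 0.727 t 16.0
```

>>> {"method": "apply_moves", "body": {
  "deltas": [
    [0,0,-0.01,0,0,0],
    [0,0,-0.025,0,0,0],
    [0,0,-0.03,0,0,0],
    [0,0,-0.03,0,0,0.11],
    [0,0,-0.03,0,0,0.12]
  ]
}}

```text
time_s: 16.45
eef_pos: [0.4447, -0.0448, 0.3177]
orientation: [-3.141, -0.001, 1.308]
ft_force: [1.0, -1.0, -1.9]
gripper_width: 0.729
finger_force: 30.0
```

>>> {"method": "apply_moves", "body": {
  "deltas": [
    [0,0,0,0,0,0.12],
    [0,0,0,0,0,0.12],
    [0,0,0,0,0,0.12],
    [0,0,0,0,0,0.12],
    [0,0,0,0,0,0.12]
  ]
}}

```text
time_s: 16.87
eef_pos: [0.4449, -0.0448, 0.3167]
orientation: [3.141, -0.001, 0.707]
ft_force: [-0.3, -0.1, -1.4]
gripper_width: 0.729
finger_force: 30.0
```

>>> {"method": "apply_moves", "body": {
  "deltas": [
    [0,0,0,0,0,0.12],
    [0,0,0,0,0,0.12],
    [0,0,0,0,0,0.12],
    [0,0,0,0,0,0.12],
    [0.0139,-0.0257,0,0,0,0]
  ]
}}

```text
time_s: 17.28
eef_pos: [0.4515, -0.0208, 0.3161]
orientation: [3.139, 0.002, 0.219]
ft_force: [-0.3, 0.2, -1.8]
gripper_width: 0.734
finger_force: 30.0
```

>>> {"method": "apply_moves", "body": {
  "deltas": [
    [0.0139,-0.0257,0,0,0,0],
    [0.0139,-0.0257,0,0,0,0],
    [0.0139,-0.0257,0,0,0,0],
    [0.0139,-0.0257,0,0,0,0],
    [0.0139,-0.0257,0,0,0,0]
  ]
}}

```text
time_s: 17.7
eef_pos: [0.4907, 0.1258, 0.3166]
orientation: [-3.141, -0.0, 0.233]
ft_force: [-0.1, -0.2, -0.9]
gripper_width: 0.73
finger_force: 30.0
```

>>> {"method": "apply_moves", "body": {
  "deltas": [
    [0.0139,-0.0257,0,0,0,0],
    [0.0139,-0.0257,0,0,0,0],
    [0,0,0,0,0,0],
    [0,0,0,0,0,0],
    [0,0,0,0,0,0]
  ]
}}

```text
time_s: 18.12
eef_pos: [0.5055, 0.1802, 0.3161]
orientation: [3.141, 0.001, 0.233]
ft_force: [-0.2, 0.1, -2.0]
gripper_width: 0.727
finger_force: 30.0
```

```bash
python3 - <<'E'
from h import *
go(505.5,181,48,.232); print(arm.observe()["ft_force"])
m=arm.camera_model("wrist");im=arm.snapshot("wrist");np.savez("w6.npz",im=im,**m);cv2.imwrite("pics/w6.png",cv2.resize(im[:,:,::-1],(800,600),interpolation=cv2.INTER_CUBIC))
E
```

```text
tool dx 0.2 dy -0.8 dz 105.1 mm; turn 0.001 (tool z), tilt [-0.     0.001], yaw 0.233 w 0.727 t 18.1
[-0.19996053  0.0796052  -2.01825249]
```

View pics/w6.png

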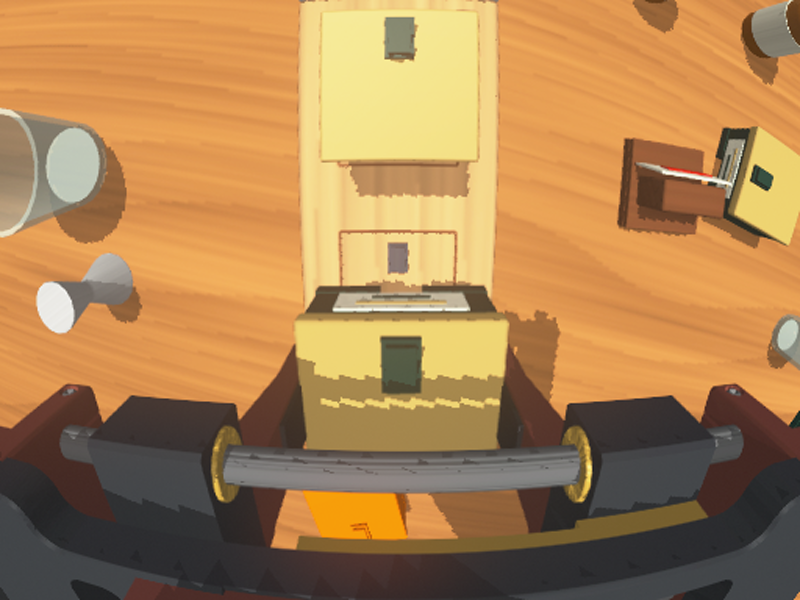

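```bash
cat >> h.py <<'E'
def A(p,z,m=None): return at("wrist",np.array(p)/1.5625,z,m)*1000
def rel(w,x,y,yaw):
    w=np.atleast_2d(w)-[x,y];c,s=np.cos(yaw),np.sin(yaw);return np.c_[w@[c,s],w@[-s,c]].round(1).tolist()
E
python3 - <<'E'
from h import *
m=dict(np.load("w6.npz"))
p=(505.5,180.2,.233)
print("hand lid front edge (want x 32)",rel(A([(296,320),(508,320)],.167,m),*p))
print("hand key front/back top (want 28,10)",rel(A([(400,338),(400,394)],.173,m),*p))
print("seat outline front (35) key front/back top",rel(A([(341,232),(456,232),(398,243),(398,273)],[.02,.02,.026,.026] and .02,m),*p),rel(A([(398,243),(398,272)],.026,m),*p))
print("front stack lid",rel(A([(322,11),(478,11),(478,161),(320,161)],.104,m),*p))
go(505.5,181,48,.232)
E
```

```text
hand lid front edge (want x 32) [[31.7, 30.8], [31.7, -33.2]]
hand key front/back top (want 28,10) [[28.5, -0.6], [10.2, -0.6]]
seat outline front (35) key front/back top [[34.9, 35.5], [34.9, -34.0], [28.0, 1.0], [9.3, 1.0]] [[29.1, 1.0], [11.4, 1.0]]
front stack lid [[143.3, 31.9], [143.2, -32.7], [78.3, -32.6], [78.3, 32.6]]
tool dx 0.3 dy -1.5 dz 105.0 mm; turn -0.000 (tool z), tilt [-0.001  0.001], yaw 0.232 w 0.725 t 18.2
```

>>> {"method": "apply_moves", "body": {
  "deltas": [
    [0,-0.0013,0.025,0,0,0],
    [0,0,0.03,0,0,0],
    [0,0,0.025,0,0,0],
    [0,0,0.01,0,0,0],
    [0,0,0,0,0,0]
  ]
}}

```text
time_s: 18.58
eef_pos: [0.5046, 0.1803, 0.2241]
orientation: [3.14, 0.005, 0.231]
ft_force: [-0.2, -0.2, -3.0]
gripper_width: 0.727
finger_force: 30.0
```

>>> {"method": "apply_moves", "body": {
  "deltas": [
    [0,0,0.005,0,0,0],
    [0,0,0.005,0,0,0],
    [0,0,0.004,0,0,0],
    [0,0,0.001,0,0,0],
    [0,0,0,0,0,0]
  ]
}}

```text
time_s: 19.0
eef_pos: [0.5057, 0.1821, 0.2115]
orientation: [3.142, -0.001, 0.233]
ft_force: [-0.5, 0.1, -2.1]
gripper_width: 0.728
finger_force: 30.0
```

>>> {"method": "apply_moves", "body": {
  "deltas": [
    [0,0,0,0,0,0],
    [0,0,0,0,0,0],
    [0,0,0,0,0,0]
  ]
}}

```text
time_s: 19.25
eef_pos: [0.5056, 0.1821, 0.2114]
orientation: [-3.142, -0.0, 0.233]
ft_force: [-0.2, -0.1, -1.4]
gripper_width: 0.725
finger_force: 30.0
```

```bash
python3 - <<'E'
from h import *
go(505.5,181,48,.232); print(arm.observe()["ft_force"])
E
```

```text
tool dx -0.3 dy 1.1 dz 0.4 mm; turn 0.001 (tool z), tilt [ 0. -0.], yaw 0.233 w 0.725 t 19.2
[-0.23998415 -0.1439795  -1.43387081]
```

Seated at full depth. Release, rise and travel to the far tin C.

>>> {"method": "apply_moves", "body": {
  "deltas": [
    [0,0,0,0,0,0],
    [0,0,0,0,0,0],
    [0,0,0,0,0,0],
    [0,0,0,0,0,0],
    [0,0,0,0,0,0]
  ],
  "gripper": 1
}}

```text
time_s: 19.67
eef_pos: [0.5056, 0.1821, 0.2112]
orientation: [3.142, -0.0, 0.233]
ft_force: [-0.3, -0.1, 0.3]
gripper_width: 0.997
finger_force: 0.0
```

>>> {"method": "apply_moves", "body": {
  "deltas": [
    [0,0,-0.015,0,0,0],
    [0,0,-0.025,0,0,0],
    [0,0,-0.03,0,0,0],
    [0,0,-0.03,0,0,0],
    [0,0,-0.02,0,0,-0.021]
  ]
}}

```text
time_s: 20.08
eef_pos: [0.5058, 0.1824, 0.3338]
orientation: [-3.141, -0.003, 0.254]
ft_force: [0.8, 0.2, 0.5]
gripper_width: 1.003
finger_force: 0.0
```

>>> {"method": "apply_moves", "body": {
  "deltas": [
    [0.0017,0.0284,0,0,0,0],
    [0.0017,0.0284,0,0,0,0],
    [0.0017,0.0284,0,0,0,0],
    [0.0017,0.0284,0,0,0,0],
    [0.0017,0.0284,0,0,0,0]
  ]
}}

```text
time_s: 20.5
eef_pos: [0.5495, 0.0454, 0.3313]
orientation: [3.141, -0.0, 0.254]
ft_force: [0.3, 0.8, -0.5]
gripper_width: 1.0
finger_force: 0.0
```

>>> {"method": "apply_moves", "body": {
  "deltas": [
    [0.0017,0.0284,0,0,0,0],
    [0.0017,0.0284,0,0,0,0],
    [0.0017,0.0284,0,0,0,0],
    [0.0017,0.0284,0,0,0,0],
    [0.0017,0.0284,0,0,0,0]
  ]
}}

```text
time_s: 20.92
eef_pos: [0.5934, -0.09, 0.3312]
orientation: [3.142, 0.0, 0.254]
ft_force: [1.9, 0.1, -0.1]
gripper_width: 1.003
finger_force: 0.0
```

>>> {"method": "apply_moves", "body": {
  "deltas": [
    [0.0017,0.0284,0,0,0,0],
    [0.0017,0.0284,0,0,0,0],
    [0.0017,0.0284,0,0,0,0],
    [0.0017,0.0284,0,0,0,0],
    [0.0017,0.0284,0,0,0,0]
  ]
}}

```text
time_s: 21.33
eef_pos: [0.6373, -0.2253, 0.3311]
orientation: [-3.142, 0.0, 0.254]
ft_force: [0.5, -0.4, 0.2]
gripper_width: 0.999
finger_force: 0.0
```

>>> {"method": "apply_moves", "body": {
  "deltas": [
    [0.0017,0.0284,0,0,0,0],
    [0,0.0284,0,0,0,0],
    [0,0,0,0,0,0],
    [0,0,0,0,0,0],
    [0,0,0,0,0,0]
  ]
}}

```text
time_s: 21.75
eef_pos: [0.653, -0.2776, 0.3308]
orientation: [-3.14, 0.0, 0.254]
ft_force: [0.8, 0.7, -0.1]
gripper_width: 1.0
finger_force: 0.0
```

>>> {"method": "apply_moves", "body": {
  "deltas": [
    [0,0,0,0,0,0],
    [0,0,0,0,0,0],
    [0,0,0,0,0,0]
  ]
}}

```text
time_s: 22.0
eef_pos: [0.6532, -0.2771, 0.3314]
orientation: [-3.141, -0.0, 0.256]
ft_force: [0.4, -0.3, 0.5]
gripper_width: 1.002
finger_force: 0.0
```

```bash
python3 - <<'E'
from h import *
go(644,-281.7,28,.253)
m=arm.camera_model("wrist");im=arm.snapshot("wrist")
for l in lids("wrist",im,.042,m=m):print(l)
im=arm.snapshot("top")
for l in lids("top",im,.042):print("top",l)
E
```

```text
tool dx -10.0 dy 2.1 dz 140.4 mm; turn 0.003 (tool z), tilt [ 0. -0.], yaw 0.256 w 1.002 t 22.0
([260.0, 196.0], [644.1, -283.9, 65.8, 65.4, 14.4])
([57.0, 144.0], [643.8, -56.9, 70.0, 67.1, 86.9])
top ([230.0, 256.0], [348.2, 179.5, 48.0, 61.8, 14.9])
top ([382.0, 214.0], [456.7, -276.4, 65.2, 66.3, 71.5])
top ([379.0, 153.0], [639.4, -280.3, 68.8, 55.7, 88.4])
top ([303.0, 154.0], [644.5, -53.9, 63.6, 65.2, 87.6])
```

>>> {"method": "apply_moves", "body": {
  "deltas": [
    [-0.0103,0.0034,0.02,0,0,0.003],
    [0,0,0.03,0,0,0],
    [0,0,0.03,0,0,0],
    [0,0,0.03,0,0,0],
    [0,0,0.02,0,0,0]
  ]
}}

```text
time_s: 22.52
eef_pos: [0.643, -0.2839, 0.1983]
orientation: [-3.14, 0.002, 0.251]
ft_force: [-0.8, -0.6, 0.7]
gripper_width: 0.999
finger_force: 0.0
```

>>> {"method": "apply_moves", "body": {
  "deltas": [
    [0,0,0.01,0,0,0],
    [0,0,0,0,0,0],
    [0,0,0,0,0,0],
    [0,0,0,0,0,0],
    [0,0,0,0,0,0]
  ]
}}

```text
time_s: 22.93
eef_pos: [0.6448, -0.2845, 0.1932]
orientation: [3.14, -0.003, 0.251]
ft_force: [-0.5, -0.2, 0.9]
gripper_width: 0.999
finger_force: 0.0
```

```bash
python3 - <<'E'
from h import *
go(644,-283,28,.253)
E
```

```text
tool dx -0.4 dy -1.7 dz 2.2 mm; turn -0.002 (tool z), tilt [-0.002 -0.003], yaw 0.251 w 0.999 t 22.9
```

>>> {"method": "apply_moves", "body": {
  "deltas": [
    [0,0,0.002,0,0,0],
    [0,0,0,0,0,0],
    [0,0,0,0,0,0],
    [0,0,0,0,0,0],
    [0,0,0,0,0,0]
  ],
  "gripper": -1
}}

```text
time_s: 23.35
eef_pos: [0.644, -0.2842, 0.1895]
orientation: [-3.142, -0.0, 0.251]
ft_force: [-0.6, 1.0, 2.2]
gripper_width: 0.729
finger_force: 30.0
```

>>> {"method": "apply_moves", "body": {
  "deltas": [
    [0,0,0,0,0,0],
    [0,0,0,0,0,0],
    [0,0,0,0,0,0],
    [0,0,0,0,0,0]
  ]
}}

```text
time_s: 23.68
eef_pos: [0.644, -0.2842, 0.1894]
orientation: [-3.142, -0.0, 0.251]
ft_force: [-2.8, 1.1, 5.5]
gripper_width: 0.725
finger_force: 30.0
```

>>> {"method": "apply_moves", "body": {
  "deltas": [
    [0,0,-0.015,0,0,0],
    [0,0,-0.03,0,0,0],
    [0,0,-0.03,0,0,0],
    [0,0,-0.035,0,0,0],
    [0,0,-0.035,0,0,0]
  ]
}}

```text
time_s: 24.1
eef_pos: [0.6434, -0.2844, 0.3357]
orientation: [-3.141, 0.001, 0.251]
ft_force: [0.5, -0.7, -1.7]
gripper_width: 0.724
finger_force: 30.0
```

>>> {"method": "apply_moves", "body": {
  "deltas": [
    [0,0,-0.025,0,0,0.019],
    [-0.0012,-0.0286,0,0,0,0],
    [-0.0012,-0.0286,0,0,0,0],
    [-0.0012,-0.0286,0,0,0,0],
    [-0.0012,-0.0286,0,0,0,0]
  ]
}}

```text
time_s: 24.52
eef_pos: [0.6122, -0.1731, 0.3598]
orientation: [3.141, -0.0, 0.231]
ft_force: [0.6, 0.7, -2.7]
gripper_width: 0.728
finger_force: 30.0
```

>>> {"method": "apply_moves", "body": {
  "deltas": [
    [-0.0012,-0.0286,0,0,0,0],
    [-0.0012,-0.0286,0,0,0,0],
    [-0.0012,-0.0286,0,0,0,0],
    [-0.0012,-0.0286,0,0,0,0],
    [-0.0012,-0.0286,0,0,0,0]
  ]
}}

```text
time_s: 24.93
eef_pos: [0.5736, -0.0352, 0.3597]
orientation: [3.141, -0.0, 0.232]
ft_force: [0.8, 0.5, -1.3]
gripper_width: 0.725
finger_force: 30.0
```

>>> {"method": "apply_moves", "body": {
  "deltas": [
    [-0.0012,-0.0286,0,0,0,0],
    [-0.0012,-0.0286,0,0,0,0],
    [-0.0012,-0.0286,0,0,0,0],
    [-0.0012,-0.0286,0,0,0,0],
    [-0.0012,-0.0286,0,0,0,0]
  ]
}}

```text
time_s: 25.35
eef_pos: [0.5349, 0.1025, 0.3598]
orientation: [3.141, -0.0, 0.232]
ft_force: [-0.3, 0.4, -1.9]
gripper_width: 0.726
finger_force: 30.0
```

>>> {"method": "apply_moves", "body": {
  "deltas": [
    [-0.0012,-0.0286,0,0,0,0],
    [-0.0012,-0.0286,0,0,0,0],
    [0,0,0,0,0,0],
    [0,0,0,0,0,0],
    [0,0,0,0,0,0]
  ]
}}

```text
time_s: 25.77
eef_pos: [0.5202, 0.156, 0.3594]
orientation: [3.141, -0.0, 0.232]
ft_force: [-0.3, -0.6, -2.2]
gripper_width: 0.726
finger_force: 30.0
```

```bash
python3 - <<'E'
from h import *
go(505.6,181.8,90,.232); print(arm.observe()["ft_force"])
E
```

```text
tool dx -8.3 dy -28.4 dz 106.4 mm; turn -0.000 (tool z), tilt [-0.001 -0.   ], yaw 0.232 w 0.726 t 25.8
[-0.34212908 -0.60151703 -2.20908396]
```

>>> {"method": "apply_moves", "body": {
  "deltas": [
    [-0.0087,-0.0284,0,0,0,0],
    [0,0,0,0,0,0],
    [0,0,0.03,0,0,0],
    [0,0,0.03,0,0,0],
    [0,0,0.02,0,0,0]
  ]
}}

```text
time_s: 26.18
eef_pos: [0.5051, 0.1805, 0.2773]
orientation: [3.141, 0.001, 0.23]
ft_force: [0.2, -0.8, -2.2]
gripper_width: 0.725
finger_force: 30.0
```

>>> {"method": "apply_moves", "body": {
  "deltas": [
    [0,0,0.01,0,0,0],
    [0,0,0,0,0,0],
    [0,0,0,0,0,0],
    [0,0,0,0,0,0],
    [0,0,0,0,0,0]
  ]
}}

```text
time_s: 26.6
eef_pos: [0.5058, 0.1824, 0.2706]
orientation: [-3.141, -0.003, 0.231]
ft_force: [-0.1, 0.5, -2.8]
gripper_width: 0.73
finger_force: 30.0
```

```bash
python3 - <<'E'
from h import *
go(505.2,181.8,88.4,.232); print(arm.observe()["ft_force"])
E
```

```text
tool dx -0.8 dy 0.4 dz 19.2 mm; turn -0.001 (tool z), tilt [ 0.    -0.003], yaw 0.231 w 0.730 t 26.6
[-0.09325243  0.48842987 -2.7783096 ]
```

>>> {"method": "apply_moves", "body": {
  "deltas": [
    [-0.0007,0.0003,0.005,0,0,0],
    [0,0,0.005,0,0,0],
    [0,0,0.004,0,0,0],
    [0,0,0.003,0,0,0],
    [0,0,0.001,0,0,0]
  ]
}}

```text
time_s: 27.02
eef_pos: [0.5045, 0.1818, 0.2513]
orientation: [3.141, 0.001, 0.232]
ft_force: [-4.6, -2.3, 16.1]
gripper_width: 0.724
finger_force: 30.0
```

>>> {"method": "apply_moves", "body": {
  "deltas": [
    [0,0,0,0,0,0],
    [0,0,0,0,0,0],
    [0,0,0,0,0,0],
    [0,0,0,0,0,0]
  ]
}}

```text
time_s: 27.35
eef_pos: [0.5045, 0.1818, 0.2513]
orientation: [3.141, 0.0, 0.232]
ft_force: [-3.3, -1.6, 5.2]
gripper_width: 0.735
finger_force: 30.0
```

```bash
python3 - <<'E'
from h import *
go(505.2,181.8,88.4,.232); print(arm.observe()["ft_force"])
E
```

```text
tool dx 0.7 dy 0.1 dz -0.1 mm; turn -0.000 (tool z), tilt [-0.  0.], yaw 0.232 w 0.735 t 27.4
[-3.25963697 -1.56955474  5.24501046]
```

>>> {"method": "apply_moves", "body": {
  "deltas": [
    [0,0,0,0,0,0],
    [0,0,0,0,0,0],
    [0,0,0,0,0,0],
    [0,0,0,0,0,0],
    [0,0,0,0,0,0]
  ],
  "gripper": 1
}}

```text
time_s: 27.77
eef_pos: [0.5046, 0.1819, 0.2511]
orientation: [-3.141, -0.0, 0.232]
ft_force: [-0.3, -0.6, 0.0]
gripper_width: 0.996
finger_force: 0.0
```

>>> {"method": "apply_moves", "body": {
  "deltas": [
    [0,0,-0.015,0,0,0],
    [0,0,-0.025,0,0,0],
    [0,0,-0.03,0,0,0],
    [0,0,-0.03,0,0,0],
    [0,0,0,0,0,0]
  ]
}}

```text
time_s: 28.18
eef_pos: [0.506, 0.1831, 0.3566]
orientation: [-3.14, -0.009, 0.232]
ft_force: [-0.6, 0.5, 1.0]
gripper_width: 0.999
finger_force: 0.0
```

>>> {"method": "apply_moves", "body": {
  "deltas": [
    [0,0,0,0,0,0],
    [0,0,0,0,0,0],
    [0,0,0,0,0,0]
  ]
}}

```text
time_s: 28.43
eef_pos: [0.5041, 0.1815, 0.3499]
orientation: [3.141, 0.002, 0.232]
ft_force: [0.2, 0.2, 0.2]
gripper_width: 0.999
finger_force: 0.0
```

```bash
python3 - <<'E'
from h import *
go(505.2,181.8,88.4,.232)
m=arm.camera_model("wrist");im=arm.snapshot("wrist");np.savez("w7.npz",im=im,**m);cv2.imwrite("pics/w7.png",cv2.resize(im[:,:,::-1],(800,600),interpolation=cv2.INTER_CUBIC))
for l in lids("wrist",im,.104,m=m):print(l)
E
```

```text
tool dx 1.1 dy -0.1 dz 98.5 mm; turn -0.000 (tool z), tilt [-0.     0.002], yaw 0.232 w 0.999 t 28.4
([475.0, 115.0], [629.6, 1.4, 55.2, 51.8, 87.2])
```

View pics/w7.png

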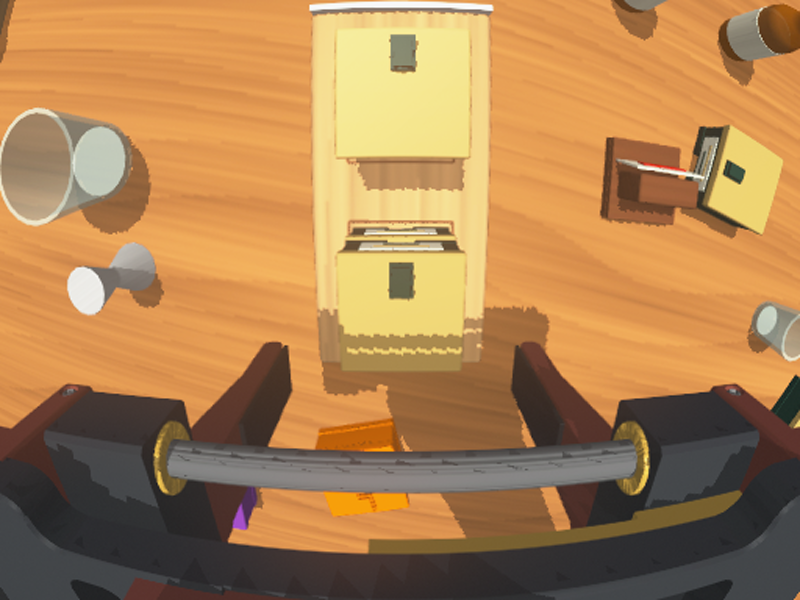

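```bash
python3 - <<'E'
from h import *
m=dict(np.load("w7.npz"))
p=(505.2,181.8,.232)
for z in (.104,.110):
    print(z,"rear",rel(A([(337,251),(466,251),(463,370),(342,370)],z,m),*p),"front",rel(A([(336,28),(469,28),(469,158),(335,158)],z,m),*p))
go(456.3,-276.4,218,-.319)
E
```

```text
0.104 rear [[31.8, 31.1], [31.8, -33.3], [-33.7, -34.6], [-33.7, 31.2]] front [[143.5, 30.6], [143.6, -33.6], [78.1, -33.7], [78.0, 31.1]]
0.11 rear [[33.0, 30.3], [33.0, -32.4], [-30.8, -33.7], [-30.8, 30.3]] front [[141.7, 29.8], [141.8, -32.8], [78.1, -32.8], [78.0, 30.2]]
tool dx -151.8 dy 434.7 dz -31.2 mm; turn 0.551 (tool z), tilt [-0.     0.002], yaw 0.232 w 0.999 t 28.5
```

Both stacks look fully down and aligned: lids (336,28) to (469,158) and (337,251) to (466,370), sizes matching the seated height. Next, tin D.

>>> {"method": "apply_moves", "body": {
  "deltas": [
    [-0.0101,0.029,0,0,0,0],
    [-0.0101,0.029,0,0,0,0],
    [-0.0101,0.029,0,0,0,0],
    [-0.0101,0.029,0,0,0,0],
    [-0.0101,0.029,0,0,0,0]
  ]
}}

```text
time_s: 28.9
eef_pos: [0.488, 0.0277, 0.3501]
orientation: [-3.141, 0.002, 0.232]
ft_force: [0.5, -0.5, -0.2]
gripper_width: 1.001
finger_force: 0.0
```

>>> {"method": "apply_moves", "body": {
  "deltas": [
    [-0.0101,0.029,0,0,0,0],
    [-0.0101,0.029,0,0,0,0],
    [-0.0101,0.029,0,0,0,0],
    [-0.0101,0.029,0,0,0,0],
    [-0.0101,0.029,0,0,0,0]
  ]
}}

```text
time_s: 29.32
eef_pos: [0.4721, -0.1251, 0.3502]
orientation: [-3.141, 0.002, 0.232]
ft_force: [0.7, -0.2, 0.3]
gripper_width: 1.005
finger_force: 0.0
```

>>> {"method": "apply_moves", "body": {
  "deltas": [
    [-0.0101,0.029,0,0,0,0],
    [-0.0101,0.029,0,0,0,0],
    [-0.0101,0.029,0,0,0,0],
    [-0.0101,0.029,0,0,0,0],
    [-0.0101,0.029,0,0,0,0]
  ]
}}

```text
time_s: 29.73
eef_pos: [0.4563, -0.2777, 0.35]
orientation: [-3.14, 0.002, 0.232]
ft_force: [0.7, 0.6, -0.8]
gripper_width: 1.002
finger_force: 0.0
```

>>> {"method": "apply_moves", "body": {
  "deltas": [
    [0,0,0.01,0,0,0.11],
    [0,0,0.01,0,0,0.11],
    [0,0,0.01,0,0,0.11],
    [0,0,0,0,0,0.11],
    [0,0,0,0,0,0.11]
  ]
}}

```text
time_s: 30.15
eef_pos: [0.4564, -0.2762, 0.3191]
orientation: [-3.141, 0.004, -0.324]
ft_force: [0.2, -0.0, 0.7]
gripper_width: 1.001
finger_force: 0.0
```

>>> {"method": "apply_moves", "body": {
  "deltas": [
    [0,0,0,0,0,0],
    [0,0,0,0,0,0],
    [0,0,0,0,0,0],
    [0,0,0,0,0,0]
  ]
}}

```text
time_s: 30.48
eef_pos: [0.457, -0.2763, 0.321]
orientation: [-3.142, 0.0, -0.316]
ft_force: [-0.0, 0.0, -0.6]
gripper_width: 0.999
finger_force: 0.0
```

```bash
python3 - <<'E'
from h import *
go(456.3,-276.8,27,-.319)
m=arm.camera_model("wrist");im=arm.snapshot("wrist")
for l in lids("wrist",im,.042,m=m):print(l)
E
```

```text
tool dx -0.5 dy 0.7 dz 131.0 mm; turn 0.003 (tool z), tilt [0. 0.], yaw -0.316 w 0.999 t 30.5
([18.0, 95.0], [642.9, -57.2, 71.1, 65.9, 87.3])
```

```bash
python3 - <<'E'
from h import *
m=arm.camera_model("wrist");im=arm.snapshot("wrist");np.savez("w8.npz",im=im,**m)
for lo in ((18,60,60),(16,60,80),(20,60,60)):
  for l in lids("wrist",im,.042,lo=lo,hi=(32,190,255),m=m):print(lo,l)
cv2.imwrite("pics/w8.png",im[120:280,160:360,::-1].repeat(3,0).repeat(3,1))
E
```

```text
(18, 60, 60) ([18.0, 96.0], [641.2, -58.5, 72.6, 69.6, 85.8])
(16, 60, 80) ([18.0, 95.0], [643.0, -57.8, 72.2, 69.1, 87.2])
(20, 60, 60) ([16.0, 96.0], [643.0, -55.0, 66.0, 65.9, 86.9])
```

View pics/w8.png

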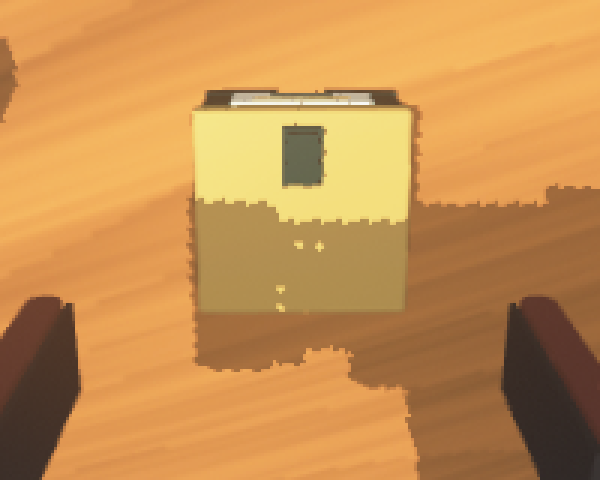

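Lid corners in the crop: (193,108), (412,108), (406,311), (198,311); it is aligned under the gripper.

```bash
python3 - <<'E'
from h import *
m=dict(np.load("w8.npz"))
w=at("wrist",np.array([(193,108),(412,108),(406,311),(198,311)])/3+[160,120],.042,m)*1000
print(w.round(1).tolist(),w.mean(0), np.arctan2(*(w[1]+w[0]-w[2]-w[3])[::-1]))
go(*w.mean(0),27,-.319)
E
```

```text
[[495.4, -259.3], [475.3, -321.1], [413.0, -301.4], [433.6, -238.6]] [ 454.33824814 -280.08439624] -0.314185923561745
tool dx -1.3 dy 4.3 dz 131.1 mm; turn 0.002 (tool z), tilt [0. 0.], yaw -0.317 w 1.001 t 30.6
```

>>> {"method": "apply_moves", "body": {
  "deltas": [
    [-0.001,0.002,0.025,0,0,0],
    [0,0,0.03,0,0,0],
    [0,0,0.03,0,0,0],
    [0,0,0.025,0,0,0],
    [0,0,0.014,0,0,0]
  ]
}}

```text
time_s: 31.0
eef_pos: [0.4545, -0.2776, 0.1946]
orientation: [-3.141, 0.003, -0.317]
ft_force: [1.2, 0.7, 0.3]
gripper_width: 0.999
finger_force: 0.0
```

>>> {"method": "apply_moves", "body": {
  "deltas": [
    [0,0,0.007,0,0,0],
    [0,0,0,0,0,0],
    [0,0,0,0,0,0],
    [0,0,0,0,0,0],
    [0,0,0,0,0,0]
  ]
}}

```text
time_s: 31.42
eef_pos: [0.4559, -0.2782, 0.1914]
orientation: [3.141, -0.002, -0.318]
ft_force: [-0.2, -0.5, 0.7]
gripper_width: 1.002
finger_force: 0.0
```

>>> {"method": "apply_moves", "body": {
  "deltas": [
    [0,0,0,0,0,0],
    [0,0,0,0,0,0],
    [0,0,0,0,0,0],
    [0,0,0,0,0,0],
    [0,0,0,0,0,0]
  ],
  "gripper": -1
}}

```text
time_s: 31.83
eef_pos: [0.4554, -0.2782, 0.1905]
orientation: [3.141, -0.0, -0.318]
ft_force: [-1.3, -0.4, 3.7]
gripper_width: 0.727
finger_force: 30.0
```

>>> {"method": "apply_moves", "body": {
  "deltas": [
    [0,0,0,0,0,0],
    [0,0,0,0,0,0],
    [0,0,0,0,0,0],
    [0,0,0,0,0,0]
  ]
}}

```text
time_s: 32.17
eef_pos: [0.4554, -0.2782, 0.1905]
orientation: [3.141, -0.0, -0.318]
ft_force: [-0.5, -0.7, 5.0]
gripper_width: 0.729
finger_force: 30.0
```

```bash
python3 - <<'E'
from h import *
go(456.3,-276.8,27,-.319)
go(505,181.8,260,.232)
E
```

```text
tool dx 0.4 dy -1.6 dz 0.5 mm; turn 0.001 (tool z), tilt [-0. -0.], yaw -0.318 w 0.729 t 32.2
tool dx -96.9 dy -452.4 dz -232.5 mm; turn -0.550 (tool z), tilt [-0. -0.], yaw -0.318 w 0.729 t 32.2
```

>>> {"method": "apply_moves", "body": {
  "deltas": [
    [0,0,-0.015,0,0,0],
    [0,0,-0.025,0,0,0],
    [0,0,-0.03,0,0,-0.11],
    [0,0,-0.03,0,0,-0.11],
    [0,0,-0.03,0,0,-0.11]
  ]
}}

```text
time_s: 32.58
eef_pos: [0.455, -0.2774, 0.3208]
orientation: [-3.141, 0.001, 0.018]
ft_force: [-0.2, -0.0, -1.7]
gripper_width: 0.732
finger_force: 30.0
```

>>> {"method": "apply_moves", "body": {
  "deltas": [
    [0,0,-0.03,0,0,-0.11],
    [0,0,-0.03,0,0,-0.11],
    [0.0103,-0.0291,0,0,0,0],
    [0.0103,-0.0291,0,0,0,0],
    [0.0103,-0.0291,0,0,0,0]
  ]
}}

```text
time_s: 33.0
eef_pos: [0.4651, -0.185, 0.3802]
orientation: [-3.142, -0.0, 0.23]
ft_force: [0.7, 0.9, -2.8]
gripper_width: 0.729
finger_force: 30.0
```

>>> {"method": "apply_moves", "body": {
  "deltas": [
    [0.0103,-0.0291,0,0,0,0],
    [0.0103,-0.0291,0,0,0,0],
    [0.0103,-0.0291,0,0,0,0],
    [0.0103,-0.0291,0,0,0,0],
    [0.0103,-0.0291,0,0,0,0]
  ]
}}

```text
time_s: 33.42
eef_pos: [0.4816, -0.0308, 0.3796]
orientation: [-3.141, 0.001, 0.232]
ft_force: [0.5, -0.5, -1.7]
gripper_width: 0.729
finger_force: 30.0
```

>>> {"method": "apply_moves", "body": {
  "deltas": [
    [0.0103,-0.0291,0,0,0,0],
    [0.0103,-0.0291,0,0,0,0],
    [0.0103,-0.0291,0,0,0,0],
    [0.0103,-0.0291,0,0,0,0],
    [0.0103,-0.0291,0,0,0,0]
  ]
}}

```text
time_s: 33.83
eef_pos: [0.4984, 0.1225, 0.3795]
orientation: [-3.141, 0.001, 0.232]
ft_force: [0.1, -1.1, -2.5]
gripper_width: 0.726
finger_force: 30.0
```

>>> {"method": "apply_moves", "body": {
  "deltas": [
    [0.0103,-0.0291,0,0,0,0],
    [0.0103,-0.0291,0,0,0,0],
    [0,0,0,0,0,0],
    [0,0,0,0,0,0],
    [0,0,0,0,0,0]
  ]
}}

```text
time_s: 34.25
eef_pos: [0.5052, 0.1819, 0.3794]
orientation: [3.141, 0.002, 0.232]
ft_force: [-0.5, 0.5, -1.6]
gripper_width: 0.729
finger_force: 30.0
```

```bash
python3 - <<'E'
from h import *
go(504.8,181.9,131.5,.232); print(arm.observe()["ft_force"])
E
```

```text
tool dx -0.4 dy -0.1 dz 84.9 mm; turn -0.000 (tool z), tilt [-0.001  0.002], yaw 0.232 w 0.729 t 34.2
[-0.47184554  0.45466366 -1.57591268]
```

>>> {"method": "apply_moves", "body": {
  "deltas": [
    [-0.0005,0,0.02,0,0,0],
    [0,0,0.025,0,0,0],
    [0,0,0.015,0,0,0],
    [0,0,0.005,0,0,0],
    [0,0,0,0,0,0]
  ]
}}

```text
time_s: 34.67
eef_pos: [0.5047, 0.1806, 0.3138]
orientation: [3.141, 0.003, 0.23]
ft_force: [0.1, 0.1, -1.3]
gripper_width: 0.728
finger_force: 30.0
```

>>> {"method": "apply_moves", "body": {
  "deltas": [
    [0,0,0,0,0,0],
    [0,0,0,0,0,0],
    [0,0,0,0,0,0]
  ]
}}

```text
time_s: 34.92
eef_pos: [0.5055, 0.1823, 0.3163]
orientation: [-3.142, -0.002, 0.231]
ft_force: [0.6, 0.2, -2.0]
gripper_width: 0.723
finger_force: 30.0
```

```bash
python3 - <<'E'
from h import *
go(504.8,181.9,131.5,.232); print(arm.observe()["ft_force"])
m=arm.camera_model("wrist");im=arm.snapshot("wrist");np.savez("w9.npz",im=im,**m);cv2.imwrite("pics/w9.png",cv2.resize(im[:,:,::-1],(800,600),interpolation=cv2.INTER_CUBIC))
E
```

```text
tool dx -0.7 dy 0.2 dz 21.8 mm; turn -0.001 (tool z), tilt [ 0.    -0.002], yaw 0.231 w 0.723 t 34.9
[ 0.62837244  0.16476272 -2.00148592]
```

View pics/w9.png

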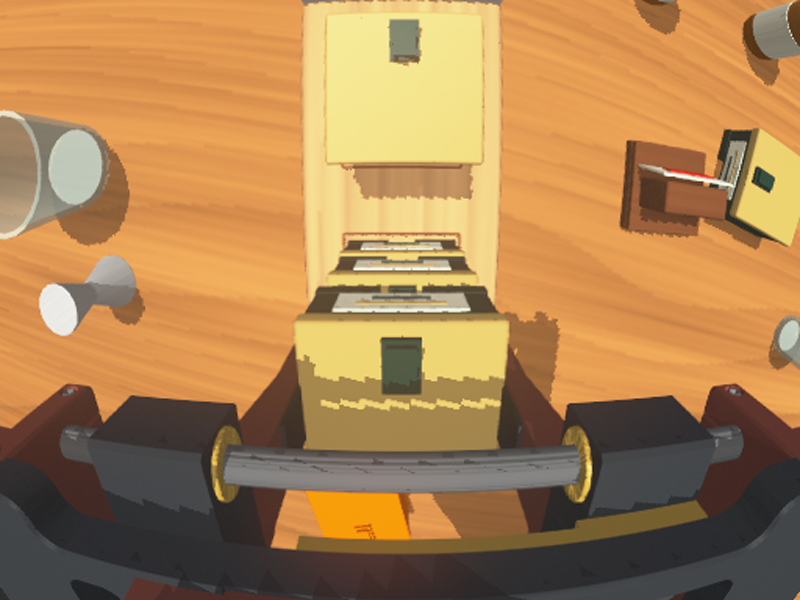

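The held tin lies in the hand as the first one did (front edge at row 320, centre 402), in line with the stack below (centre 401). Lower it.

>>> {"method": "apply_moves", "body": {
  "deltas": [
    [-0.0005,0,0.006,0,0,0],
    [0,0,0.006,0,0,0],
    [0,0,0.005,0,0,0],
    [0,0,0.003,0,0,0],
    [0,0,0,0,0,0]
  ]
}}

```text
time_s: 35.38
eef_pos: [0.5045, 0.1822, 0.2947]
orientation: [3.141, 0.001, 0.232]
ft_force: [-0.1, 0.1, -2.1]
gripper_width: 0.727
finger_force: 30.0
```

>>> {"method": "apply_moves", "body": {
  "deltas": [
    [0,0,0.001,0,0,0],
    [0,0,0,0,0,0],
    [0,0,0,0,0,0],
    [0,0,0,0,0,0]
  ]
}}

```text
time_s: 35.72
eef_pos: [0.5045, 0.1823, 0.2944]
orientation: [3.141, 0.0, 0.232]
ft_force: [-2.7, -0.4, 5.9]
gripper_width: 0.725
finger_force: 30.0
```

```bash
python3 - <<'E'
from h import *
go(504.8,181.9,131.5,.232); print(arm.observe()["ft_force"])
E
```

```text
tool dx 0.2 dy 0.4 dz -0.1 mm; turn -0.000 (tool z), tilt [-0.  0.], yaw 0.232 w 0.725 t 35.7
[-2.67126347 -0.44388002  5.92652561]
```

>>> {"method": "apply_moves", "body": {
  "deltas": [
    [0,0,0,0,0,0],
    [0,0,0,0,0,0],
    [0,0,0,0,0,0],
    [0,0,0,0,0,0],
    [0,0,0,0,0,0]
  ],
  "gripper": 1
}}

```text
time_s: 36.13
eef_pos: [0.5046, 0.1821, 0.294]
orientation: [-3.142, -0.0, 0.232]
ft_force: [0.1, 0.6, 0.2]
gripper_width: 0.994
finger_force: 0.0
```

>>> {"method": "apply_moves", "body": {
  "deltas": [
    [0,0,-0.015,0,0,0],
    [0,0,-0.025,0,0,0],
    [0,0,-0.025,0,0,0],
    [0.008,0.0263,0,0,0,0],
    [0.008,0.0263,0,0,0,0]
  ]
}}

```text
time_s: 36.55
eef_pos: [0.5324, 0.1359, 0.3612]
orientation: [-3.141, -0.004, 0.236]
ft_force: [-0.4, -1.0, -0.4]
gripper_width: 1.001
finger_force: 0.0
```

>>> {"method": "apply_moves", "body": {
  "deltas": [
    [0.008,0.0263,0,0,0,0],
    [0.008,0.0263,0,0,0,0],
    [0.008,0.0263,0,0,0,0],
    [0.008,0.0263,0,0,0,0],
    [0.008,0.0263,0,0,0,0]
  ]
}}

```text
time_s: 36.97
eef_pos: [0.6019, 0.0146, 0.3591]
orientation: [3.142, -0.0, 0.232]
ft_force: [1.1, 0.2, 1.0]
gripper_width: 1.003
finger_force: 0.0
```

>>> {"method": "apply_moves", "body": {
  "deltas": [
    [0.008,0.0263,0,0,0,0],
    [0.008,0.0263,0,0,0,0],
    [0.008,0.0263,0,0,0,0],
    [0,0,0,0,0,-0.11],
    [0,0,0,0,0,-0.12]
  ]
}}

```text
time_s: 37.38
eef_pos: [0.6434, -0.058, 0.3586]
orientation: [3.141, 0.0, 0.463]
ft_force: [-0.7, 0.3, 0.4]
gripper_width: 1.002
finger_force: 0.0
```

>>> {"method": "apply_moves", "body": {
  "deltas": [
    [0,0,0,0,0,-0.12],
    [0,0,0,0,0,-0.12],
    [0,0,0,0,0,-0.12],
    [0,0,0,0,0,-0.12],
    [0,0,0,0,0,-0.12]
  ]
}}

```text
time_s: 37.8
eef_pos: [0.6428, -0.0556, 0.359]
orientation: [-3.141, 0.0, 1.068]
ft_force: [-0.2, 0.3, -0.4]
gripper_width: 0.999
finger_force: 0.0
```

>>> {"method": "apply_moves", "body": {
  "deltas": [
    [0,0,0.015,0,0,-0.12],
    [0,0,0.015,0,0,-0.12],
    [0,0,0,0,0,-0.12],
    [0,0,0,0,0,-0.1],
    [0,0,0,0,0,0]
  ]
}}

```text
time_s: 38.22
eef_pos: [0.6427, -0.0558, 0.3284]
orientation: [-3.141, -0.001, 1.525]
ft_force: [0.3, -0.2, 0.9]
gripper_width: 1.002
finger_force: 0.0
```

>>> {"method": "apply_moves", "body": {
  "deltas": [
    [0,0,0,0,0,0],
    [0,0,0,0,0,0],
    [0,0,0,0,0,0],
    [0,0,0,0,0,0]
  ]
}}

```text
time_s: 38.55
eef_pos: [0.6429, -0.0553, 0.3294]
orientation: [3.141, 0.0, 1.521]
ft_force: [0.4, 0.2, 1.0]
gripper_width: 1.004
finger_force: 0.0
```

```bash
python3 - <<'E'
from h import *
m=arm.camera_model("wrist");im=arm.snapshot("wrist");np.savez("w10.npz",im=im,**m);cv2.imwrite("pics/w10.png",cv2.resize(im[:,:,::-1],(800,600),interpolation=cv2.INTER_CUBIC))
for l in lids("wrist",im,.042,m=m):print(l)
go(643.5,-55.5,33,1.522)
E
```

```text
([257.0, 184.0], [643.5, -54.7, 65.8, 65.5, 87.2])
tool dx -0.1 dy 0.6 dz 133.4 mm; turn -0.001 (tool z), tilt [-0.  0.], yaw 1.521 w 1.005 t 38.6
```

View pics/w10.png

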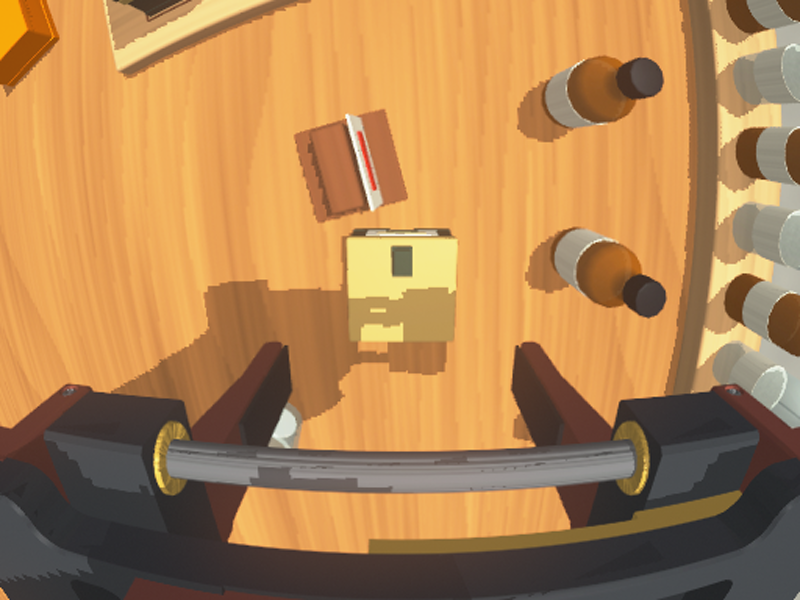

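Tin B is centred (347,238) to (458,341); the nearest bottle at (580,260) is well clear. Descend and grip.

>>> {"method": "apply_moves", "body": {
  "deltas": [
    [0,0.0005,0.025,0,0,0],
    [0,0,0.03,0,0,0],
    [0,0,0.03,0,0,0],
    [0,0,0.025,0,0,0],
    [0,0,0.015,0,0,0]
  ]
}}

```text
time_s: 39.02
eef_pos: [0.6424, -0.0556, 0.2014]
orientation: [-3.138, 0.0, 1.521]
ft_force: [-0.5, -0.1, -0.2]
gripper_width: 0.999
finger_force: 0.0
```

>>> {"method": "apply_moves", "body": {
  "deltas": [
    [0,0,0.008,0,0,0],
    [0,0,0,0,0,0],
    [0,0,0,0,0,0],
    [0,0,0,0,0,0],
    [0,0,0,0,0,0]
  ]
}}

```text
time_s: 39.43
eef_pos: [0.6441, -0.0554, 0.1978]
orientation: [3.139, 0.0, 1.522]
ft_force: [-0.5, 0.1, 0.1]
gripper_width: 1.0
finger_force: 0.0
```

>>> {"method": "apply_moves", "body": {
  "deltas": [
    [0,0,0,0,0,0],
    [0,0,0,0,0,0],
    [0,0,0,0,0,0],
    [0,0,0,0,0,0],
    [0,0,0,0,0,0]
  ],
  "gripper": -1
}}

```text
time_s: 39.85
eef_pos: [0.6434, -0.0555, 0.1964]
orientation: [3.141, 0.0, 1.522]
ft_force: [-0.1, 0.9, 2.9]
gripper_width: 0.724
finger_force: 30.0
```

>>> {"method": "apply_moves", "body": {
  "deltas": [
    [0,0,0,0,0,0],
    [0,0,0,0,0,0],
    [0,0,0,0,0,0],
    [0,0,0,0,0,0]
  ]
}}

```text
time_s: 40.18
eef_pos: [0.6434, -0.0555, 0.1964]
orientation: [3.141, 0.0, 1.522]
ft_force: [-0.9, -0.3, 5.2]
gripper_width: 0.729
finger_force: 30.0
```

```bash
python3 - <<'E'
from h import *
go(643.5,-55,33,1.522)
E
```

```text
tool dx 0.5 dy 0.1 dz 0.4 mm; turn -0.000 (tool z), tilt [-0.  0.], yaw 1.522 w 0.729 t 40.2
```

>>> {"method": "apply_moves", "body": {
  "deltas": [
    [0,0,-0.015,0,0,0],
    [0,0,-0.025,0,0,0],
    [0,0,-0.03,0,0,0],
    [0,0,-0.03,0,0,0],
    [0,0,-0.03,0,0,0.11]
  ]
}}

```text
time_s: 40.6
eef_pos: [0.6428, -0.0554, 0.3275]
orientation: [-3.14, -0.001, 1.413]
ft_force: [0.7, 0.5, -2.3]
gripper_width: 0.724
finger_force: 30.0
```

>>> {"method": "apply_moves", "body": {
  "deltas": [
    [0,0,-0.03,0,0,0.12],
    [0,0,-0.03,0,0,0.12],
    [0,0,0,0,0,0.12],
    [0,0,0,0,0,0.12],
    [0,0,0,0,0,0.12]
  ]
}}

```text
time_s: 41.02
eef_pos: [0.643, -0.0552, 0.3874]
orientation: [3.141, -0.001, 0.806]
ft_force: [-0.4, -0.1, -1.7]
gripper_width: 0.726
finger_force: 30.0
```

>>> {"method": "apply_moves", "body": {
  "deltas": [
    [0,0,0,0,0,0.12],
    [0,0,0,0,0,0.12],
    [0,0,0,0,0,0.12],
    [0,0,0,0,0,0.12],
    [0,0,0,0,0,0.1]
  ]
}}

```text
time_s: 41.43
eef_pos: [0.6429, -0.0551, 0.3865]
orientation: [-3.141, 0.0, 0.227]
ft_force: [-0.3, 0.9, -1.8]
gripper_width: 0.732
finger_force: 30.0
```

>>> {"method": "apply_moves", "body": {
  "deltas": [
    [-0.008,-0.0263,0,0,0,0],
    [-0.008,-0.0263,0,0,0,0],
    [-0.008,-0.0263,0,0,0,0],
    [-0.008,-0.0263,0,0,0,0],
    [-0.008,-0.0263,0,0,0,0]
  ]
}}

```text
time_s: 41.85
eef_pos: [0.5729, 0.0646, 0.3865]
orientation: [-3.141, 0.0, 0.232]
ft_force: [-0.4, -0.3, -2.3]
gripper_width: 0.723
finger_force: 30.0
```

>>> {"method": "apply_moves", "body": {
  "deltas": [
    [-0.008,-0.0263,0,0,0,0],
    [-0.008,-0.0263,0,0,0,0],
    [-0.008,-0.0263,0,0,0,0],
    [-0.008,-0.0263,0,0,0,0],
    [-0.008,-0.0263,0,0,0,0]
  ]
}}

```text
time_s: 42.27
eef_pos: [0.5037, 0.1833, 0.3866]
orientation: [-3.142, 0.0, 0.232]
ft_force: [0.1, -0.1, -2.7]
gripper_width: 0.727
finger_force: 30.0
```

>>> {"method": "apply_moves", "body": {
  "deltas": [
    [0,0,0,0,0,0],
    [0,0,0,0,0,0],
    [0,0,0,0,0,0],
    [0,0,0,0,0,0]
  ]
}}

```text
time_s: 42.6
eef_pos: [0.5055, 0.181, 0.3862]
orientation: [3.141, 0.0, 0.23]
ft_force: [-0.0, -0.0, -2.0]
gripper_width: 0.727
finger_force: 30.0
```

```bash
python3 - <<'E'
from h import *
go(504.6,182.1,179.4,.232); print(arm.observe()["ft_force"])
E
```

```text
tool dx -0.6 dy -1.2 dz 43.8 mm; turn -0.002 (tool z), tilt [-0.001  0.   ], yaw 0.230 w 0.727 t 42.6
[-0.00750978 -0.00251619 -1.99509531]
```

>>> {"method": "apply_moves", "body": {
  "deltas": [
    [-0.001,-0.001,0.01,0,0,0],
    [0,0,0.01,0,0,0],
    [0,0,0.005,0,0,0],
    [0,0,0,0,0,0],
    [0,0,0,0,0,0]
  ]
}}

```text
time_s: 43.02
eef_pos: [0.5038, 0.1826, 0.3603]
orientation: [-3.142, 0.002, 0.232]
ft_force: [-0.3, -0.6, -1.4]
gripper_width: 0.73
finger_force: 30.0
```

```bash
python3 - <<'E'
from h import *
go(504.2,182.1,179.4,.232); print(arm.observe()["ft_force"])
E
```

```text
tool dx 0.3 dy 0.6 dz 17.9 mm; turn -0.000 (tool z), tilt [0.    0.002], yaw 0.232 w 0.730 t 43.0
[-0.29941553 -0.60440678 -1.40658877]
```

>>> {"method": "apply_moves", "body": {
  "deltas": [
    [0,0.0003,0.006,0,0,0],
    [0,0,0.006,0,0,0],
    [0,0,0.005,0,0,0],
    [0,0,0,0,0,0],
    [0,0,0,0,0,0]
  ]
}}

```text
time_s: 43.43
eef_pos: [0.5038, 0.1826, 0.3438]
orientation: [3.142, 0.001, 0.232]
ft_force: [-0.2, -0.3, -2.3]
gripper_width: 0.723
finger_force: 30.0
```

>>> {"method": "apply_moves", "body": {
  "deltas": [
    [0,0,0.001,0,0,0],
    [0,0,0,0,0,0],
    [0,0,0,0,0,0],
    [0,0,0,0,0,0]
  ]
}}

```text
time_s: 43.77
eef_pos: [0.504, 0.1826, 0.3434]
orientation: [3.142, -0.0, 0.232]
ft_force: [-0.2, 0.0, -2.7]
gripper_width: 0.732
finger_force: 30.0
```

```bash
python3 - <<'E'
from h import *
go(504.2,182.1,179.4,.232); print(arm.observe()["ft_force"])
E
```

```text
tool dx 0.1 dy 0.5 dz 1.0 mm; turn -0.000 (tool z), tilt [-0. -0.], yaw 0.232 w 0.732 t 43.8
[-0.2485489   0.03837218 -2.67095735]
```

>>> {"method": "apply_moves", "body": {
  "deltas": [
    [0,0,0.001,0,0,0],
    [0,0,0,0,0,0],
    [0,0,0,0,0,0]
  ]
}}

```text
time_s: 44.02
eef_pos: [0.5041, 0.1827, 0.3424]
orientation: [-3.141, -0.001, 0.232]
ft_force: [0.1, 0.1, -0.5]
gripper_width: 0.725
finger_force: 30.0
```

>>> {"method": "apply_moves", "body": {
  "deltas": [
    [0,0,0,0,0,0],
    [0,0,0,0,0,0],
    [0,0,0,0,0,0],
    [0,0,0,0,0,0],
    [0,0,0,0,0,0]
  ],
  "gripper": 1
}}

```text
time_s: 44.43
eef_pos: [0.5039, 0.1826, 0.3422]
orientation: [3.142, -0.0, 0.232]
ft_force: [-0.2, 0.1, 0.2]
gripper_width: 1.0
finger_force: 0.0
```

>>> {"method": "apply_moves", "body": {
  "deltas": [
    [0,0,-0.015,0,0,0],
    [0,0,-0.025,0,0,0],
    [0,0,-0.02,0,0,0],
    [0.0155,0.0281,0,0,0,0],
    [0.0155,0.0281,0,0,0,0]
  ]
}}

```text
time_s: 44.85
eef_pos: [0.547, 0.1365, 0.4043]
orientation: [-3.141, -0.004, 0.236]
ft_force: [0.7, 0.4, 0.0]
gripper_width: 1.001
finger_force: 0.0
```

>>> {"method": "apply_moves", "body": {
  "deltas": [
    [0.0155,0.0281,0,0,0,0],
    [0.0155,0.0281,0,0,0,0],
    [0.0155,0.0281,0,0,0,0],
    [0,0,0.03,0,0,0],
    [0,0,0.03,0,0,0]
  ]
}}

```text
time_s: 45.27
eef_pos: [0.6136, 0.0613, 0.3427]
orientation: [3.141, -0.004, 0.227]
ft_force: [-0.7, 0.7, -1.2]
gripper_width: 0.998
finger_force: 0.0
```

>>> {"method": "apply_moves", "body": {
  "deltas": [
    [0,0,0.02,0,0,0],
    [0,0,0,0,0,0],
    [0,0,0,0,0,0],
    [0,0,0,0,0,0],
    [0,0,0,0,0,0]
  ]
}}

```text
time_s: 45.68
eef_pos: [0.6123, 0.0641, 0.3241]
orientation: [3.141, -0.003, 0.232]
ft_force: [-0.4, 1.0, -0.0]
gripper_width: 1.001
finger_force: 0.0
```

```bash
python3 - <<'E'
from h import *
m=arm.camera_model("wrist");im=arm.snapshot("wrist");np.savez("w11.npz",im=im,**m)
big=cv2.resize(im[:,:,::-1],(800,600),interpolation=cv2.INTER_CUBIC)
t=arm.snapshot("top");c=cv2.resize(t[130:240,190:350,::-1],(320,220),interpolation=cv2.INTER_CUBIC);big[380:600,0:320]=c
cv2.imwrite("pics/w11.png",big)
go(611.6,63.3,37,.232)
E
```

```text
tool dx -0.6 dy 0.5 dz 123.9 mm; turn -0.000 (tool z), tilt [-0.    -0.003], yaw 0.232 w 1.002 t 45.8
```

View pics/w11.png

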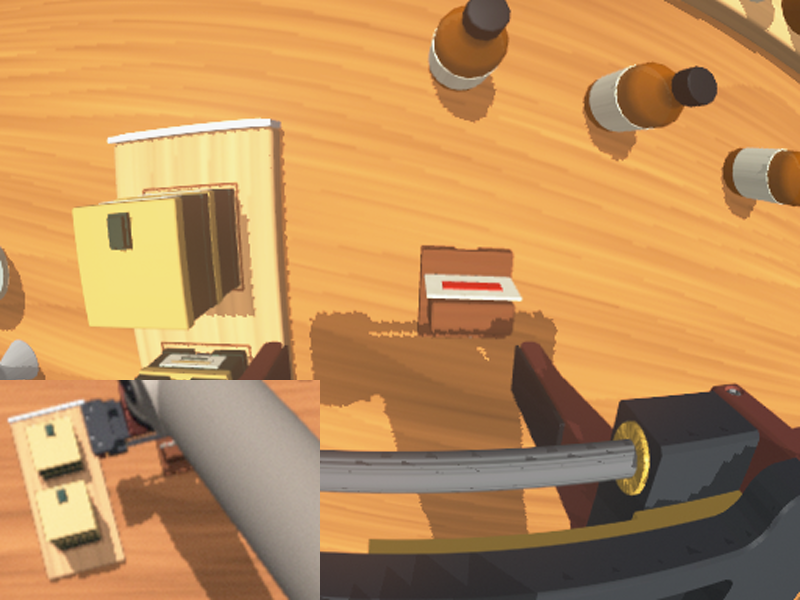

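The price holder has moved to the right (card at (472,288), base front edge (421,247) to (512,250)). Locate it again.

```bash
python3 - <<'E'
from h import *
m=dict(np.load("w11.npz"))
a=A([(421,247),(512,250)],.014,m);d=a[0]-a[1];print("base front",a.round(1).tolist(),"len",np.hypot(*d),"yaw",np.arctan2(d[1],d[0])-np.pi/2)
b=A([(431,303),(513,306),(511,333),(432,331)],.05,m);print("top",b.round(1).tolist(),b.mean(0))
yaw=np.arctan2(d[1],d[0])-np.pi/2
print("upright from base",a.mean(0)-34*np.array([np.cos(yaw),np.sin(yaw)]))
big=cv2.resize(m["im"][140:230,240:360,::-1],None,fx=5,fy=5,interpolation=cv2.INTER_CUBIC);cv2.imwrite("pics/w12.png",big)
E
```

```text
base front [[638.8, 56.5], [651.1, -1.5]] len 59.33045773975039 yaw 0.20900985019069385
top [[614.6, 46.1], [623.9, -1.6], [607.3, -5.6], [598.0, 41.2]] [610.94072751  20.01071034]
upright from base [611.68347405  20.46863573]
```

View pics/w12.png

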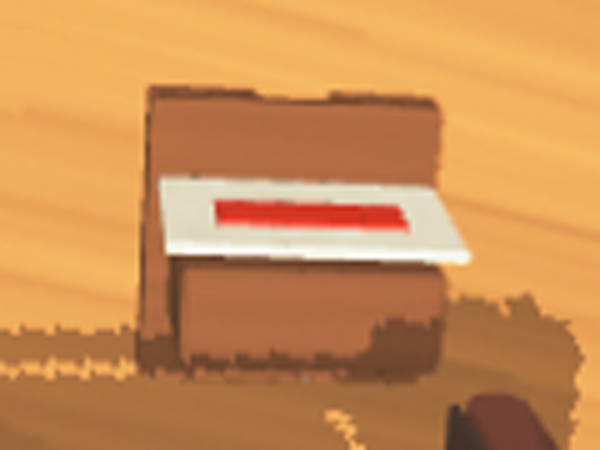

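```bash
python3 - <<'E'
from h import *
go(611.2,20.8,37,.207)
E
```

```text
tool dx -10.8 dy 41.8 dz 123.9 mm; turn 0.025 (tool z), tilt [-0.    -0.003], yaw 0.232 w 1.002 t 45.8
```

>>> {"method": "apply_moves", "body": {
  "deltas": [
    [-0.0054,0.0209,0,0,0,0],
    [-0.0054,0.0209,0,0,0,0],
    [0,0,0.025,0,0,0.025],
    [0,0,0.025,0,0,0],
    [0,0,0,0,0,0]
  ]
}}

```text
time_s: 46.2
eef_pos: [0.6092, 0.0195, 0.269]
orientation: [-3.141, 0.005, 0.206]
ft_force: [-0.1, -0.2, -1.5]
gripper_width: 1.002
finger_force: 0.0
```

>>> {"method": "apply_moves", "body": {
  "deltas": [
    [0,0,0,0,0,0],
    [0,0,0,0,0,0],
    [0,0,0,0,0,0],
    [0,0,0,0,0,0]
  ]
}}

```text
time_s: 46.53
eef_pos: [0.6113, 0.0209, 0.2738]
orientation: [3.141, -0.003, 0.207]
ft_force: [1.2, -0.4, -0.4]
gripper_width: 0.999
finger_force: 0.0
```

```bash
python3 - <<'E'
from h import *
m=arm.camera_model("wrist");im=arm.snapshot("wrist")
# base-wood colour blob: brown, darker than counter
hsv=cv2.cvtColor(im,cv2.COLOR_RGB2HSV)
px=np.round(proj("wrist",[[.640,.027,.014],[.611,.021,.05],[.575,.012,0]],m)).astype(int);print(px.tolist(),[hsv[v,u].tolist() for u,v in px if v<384])
go(611.2,20.8,37,.207)
# red card mark
k=cv2.inRange(hsv,(0,200,120),(6,255,255))|cv2.inRange(hsv,(174,200,120),(180,255,255));u=np.argwhere(k)
u=u[(abs(u[:,1]-px[0][0])<60)&(abs(u[:,0]-px[0][1])<60)];print(len(u),u.mean(0)[::-1] if len(u) else 0)
w=cv2.inRange(hsv,(0,120,90),(13,190,200));sub=w[px[0][1]-25:px[0][1]+5,px[0][0]-60:px[0][0]+60]
for r in range(px[0][1]-22,px[0][1]+12,3):
    c=np.where(w[r,px[0][0]-60:px[0][0]+60])[0]+px[0][0]-60; print(r,len(c),c.min() if len(c) else 0,c.max() if len(c) else 0)
E
```

```text
[[256, 163], [255, 212], [257, 230]] [[11, 157, 175], [11, 156, 172], [14, 157, 169]]
tool dx 0.0 dy -0.0 dz 73.5 mm; turn 0.000 (tool z), tilt [-0.    -0.002], yaw 0.207 w 1.001 t 46.6
229 [257.40174672 186.00873362]
141 0 0 0
144 0 0 0
147 0 0 0
150 0 0 0
153 0 0 0
156 50 223 291
159 71 222 292
162 71 222 292
165 71 222 292
168 73 221 293
171 71 222 292
174 71 222 292
```

```bash
python3 - <<'E'
from h import *
print([rel(at("wrist",[(257,r)],.014)*1000,611.2,20.8,.207) for r in (155,156,157)])
E
```

```text
[[[35.9, -1.0]], [[35.0, -1.0]], [[34.2, -1.0]]]
```

>>> {"method": "apply_moves", "body": {
  "deltas": [
    [0,0,0.025,0,0,0],
    [0,0,0.025,0,0,0],
    [0,0,0.015,0,0,0],
    [0,0,0.007,0,0,0],
    [0,0,0,0,0,0]
  ]
}}

```text
time_s: 47.0
eef_pos: [0.6103, 0.0205, 0.1991]
orientation: [-3.141, 0.002, 0.207]
ft_force: [-0.5, -0.2, -0.2]
gripper_width: 1.0
finger_force: 0.0
```

>>> {"method": "apply_moves", "body": {
  "deltas": [
    [0,0,0,0,0,0],
    [0,0,0,0,0,0],
    [0,0,0,0,0,0],
    [0,0,0,0,0,0]
  ]
}}

```text
time_s: 47.33
eef_pos: [0.6111, 0.0206, 0.2012]
orientation: [3.141, -0.002, 0.207]
ft_force: [0.4, 0.6, 1.1]
gripper_width: 0.997
finger_force: 0.0
```

```bash
python3 - <<'E'
from h import *
go(611.2,20.8,37,.207)
E
```

```text
tool dx 0.1 dy -0.2 dz 1.2 mm; turn -0.000 (tool z), tilt [-0.    -0.002], yaw 0.207 w 0.997 t 47.3
```

>>> {"method": "apply_moves", "body": {
  "deltas": [
    [0,0,0,0,0,0],
    [0,0,0,0,0,0],
    [0,0,0,0,0,0],
    [0,0,0,0,0,0],
    [0,0,0,0,0,0]
  ],
  "gripper": -1,
  "squeeze": 25
}}

```text
time_s: 47.75
eef_pos: [0.6107, 0.0205, 0.2002]
orientation: [3.142, 0.0, 0.207]
ft_force: [0.3, 0.2, 1.0]
gripper_width: 0.658
finger_force: 0.0
```

>>> {"method": "apply_moves", "body": {
  "deltas": [
    [0,0,0,0,0,0],
    [0,0,0,0,0,0],
    [0,0,0,0,0,0],
    [0,0,0,0,0,0],
    [0,0,0,0,0,0]
  ]
}}

```text
time_s: 48.17
eef_pos: [0.6107, 0.0205, 0.2001]
orientation: [3.142, 0.0, 0.207]
ft_force: [0.3, -0.3, -0.2]
gripper_width: 0.568
finger_force: 25.0
```

>>> {"method": "apply_moves", "body": {
  "deltas": [
    [0,0,-0.015,0,0,0],
    [0,0,-0.03,0,0,-0.025],
    [0,0,-0.03,0,0,0],
    [0,0,-0.03,0,0,0],
    [0,0,-0.03,0,0,0]
  ]
}}

```text
time_s: 48.58
eef_pos: [0.6104, 0.0205, 0.3363]
orientation: [-3.141, 0.001, 0.232]
ft_force: [-0.3, -0.3, -1.1]
gripper_width: 0.564
finger_force: 25.0
```

>>> {"method": "apply_moves", "body": {
  "deltas": [
    [0.0065,-0.0301,0,0,0,0],
    [0.0065,-0.0301,0,0,0,0],
    [0.0065,-0.0301,0,0,0,0],
    [0.0065,-0.0301,0,0,0,0],
    [0.0065,-0.0301,0,0,0,0]
  ]
}}

```text
time_s: 49.0
eef_pos: [0.6074, 0.1756, 0.3351]
orientation: [3.141, 0.0, 0.231]
ft_force: [0.2, 0.6, -2.0]
gripper_width: 0.568
finger_force: 25.0
```

>>> {"method": "apply_moves", "body": {
  "deltas": [
    [0.0065,-0.0301,0,0,0,0],
    [0,0,0,0,0,0],
    [0,0,0,0,0,0],
    [0,0,0,0,0,0],
    [0,0,0,0,0,0]
  ]
}}

```text
time_s: 49.42
eef_pos: [0.6075, 0.2034, 0.3348]
orientation: [3.14, 0.001, 0.23]
ft_force: [0.2, -0.4, -0.6]
gripper_width: 0.573
finger_force: 25.0
```

```bash
python3 - <<'E'
from h import *
go(607.7,205.5,141,.232); print(arm.observe()["ft_force"])
E
```

```text
tool dx 0.6 dy -2.0 dz 30.8 mm; turn -0.002 (tool z), tilt [-0.001  0.001], yaw 0.230 w 0.573 t 49.4
[ 0.16667207 -0.42205825 -0.55855835]
```

>>> {"method": "apply_moves", "body": {
  "deltas": [
    [0.0005,-0.002,0.01,0,0,-0.002],
    [0,0,0.005,0,0,0],
    [0,0,0,0,0,0],
    [0,0,0,0,0,0],
    [0,0,0,0,0,0]
  ]
}}

```text
time_s: 49.83
eef_pos: [0.6073, 0.207, 0.32]
orientation: [-3.142, 0.0, 0.233]
ft_force: [0.3, 0.7, -0.9]
gripper_width: 0.569
finger_force: 25.0
```

```bash
python3 - <<'E'
from h import *
go(607.7,205.5,141,.232)
E
```

```text
tool dx 0.0 dy 1.6 dz 16.0 mm; turn 0.001 (tool z), tilt [0. 0.], yaw 0.233 w 0.569 t 49.8
```

>>> {"method": "apply_moves", "body": {
  "deltas": [
    [0,0.0013,0.004,0,0,0],
    [0,0,0.004,0,0,0],
    [0,0,0.004,0,0,0],
    [0,0,0.003,0,0,0],
    [0,0,0,0,0,0]
  ]
}}

```text
time_s: 50.25
eef_pos: [0.6074, 0.2059, 0.3045]
orientation: [3.141, 0.001, 0.234]
ft_force: [0.1, -0.6, -1.8]
gripper_width: 0.565
finger_force: 25.0
```

>>> {"method": "apply_moves", "body": {
  "deltas": [
    [0,0,0.0005,0,0,0],
    [0,0,0,0,0,0],
    [0,0,0,0,0,0],
    [0,0,0,0,0,0]
  ]
}}

```text
time_s: 50.58
eef_pos: [0.6075, 0.206, 0.3047]
orientation: [3.142, -0.0, 0.234]
ft_force: [-0.3, 1.0, -1.1]
gripper_width: 0.572
finger_force: 25.0
```

```bash
python3 - <<'E'
from h import *
go(607.7,205.5,141,.232); print(arm.observe()["ft_force"])
E
```

```text
tool dx 0.1 dy 0.6 dz 0.7 mm; turn 0.002 (tool z), tilt [-0. -0.], yaw 0.234 w 0.572 t 50.6
[-0.33449123  0.97062896 -1.12815644]
```

>>> {"method": "apply_moves", "body": {
  "deltas": [
    [0,0,0.0007,0,0,0],
    [0,0,0,0,0,0],
    [0,0,0,0,0,0]
  ]
}}

```text
time_s: 50.83
eef_pos: [0.6076, 0.2061, 0.3041]
orientation: [-3.142, -0.0, 0.234]
ft_force: [0.4, 0.1, 0.4]
gripper_width: 0.571
finger_force: 25.0
```

>>> {"method": "apply_moves", "body": {
  "deltas": [
    [0,0,0,0,0,0],
    [0,0,0,0,0,0],
    [0,0,0,0,0,0],
    [0,0,0,0,0,0],
    [0,0,0,0,0,0]
  ],
  "gripper": 1
}}

```text
time_s: 51.25
eef_pos: [0.6075, 0.206, 0.3039]
orientation: [3.142, 0.0, 0.234]
ft_force: [0.8, 0.6, 0.3]
gripper_width: 0.911
finger_force: 0.0
```

>>> {"method": "apply_moves", "body": {
  "deltas": [
    [0,0,-0.01,0,0,0],
    [0,0,-0.02,0,0,0],
    [0,0,-0.03,0,0,0],
    [0,0,-0.03,0,0,0],
    [0,0,0,0,0,0]
  ]
}}

```text
time_s: 51.67
eef_pos: [0.6088, 0.2073, 0.4013]
orientation: [-3.14, -0.01, 0.234]
ft_force: [1.1, 0.6, 1.1]
gripper_width: 0.999
finger_force: 0.0
```

>>> {"method": "apply_moves", "body": {
  "deltas": [
    [0,0,0,0,0,0],
    [0,0,0,0,0,0],
    [0,0,0,0,0,0]
  ]
}}

```text
time_s: 51.92
eef_pos: [0.6071, 0.2057, 0.3929]
orientation: [3.141, 0.002, 0.234]
ft_force: [-0.1, -0.3, -0.0]
gripper_width: 0.998
finger_force: 0.0
```

```bash
python3 - <<'E'
from h import *
m=arm.camera_model("wrist");im=arm.snapshot("wrist");np.savez("w13.npz",im=im,**m)
hsv=cv2.cvtColor(im,cv2.COLOR_RGB2HSV)
print("red mark / base front, predicted keyed:")
c,s=np.cos(.232),np.sin(.232)
def P(x,y,z): return [(613.2+c*x-s*y)/1e3,(206.8+s*x+c*y)/1e3,z]
for zb in (.104,.110):
  print(zb,proj("wrist",[P(29,30,zb+.014),P(29,-30,zb+.014),P(6,25,zb+.05),P(6,-25,zb+.05)],m).round(1).tolist())
px=proj("wrist",[P(29,0,.118)],m)[0].round().astype(int)
w=cv2.inRange(hsv,(0,110,70),(14,200,210))
for r in range(px[1]-12,px[1]+14,2):
    q=np.where(w[r,px[0]-70:px[0]+70])[0]+px[0]-70; print(r,len(q),q.min() if len(q) else 0,q.max() if len(q) else 0)
E
```

```text
red mark / base front, predicted keyed:
0.104 [[221.8, 151.5], [290.5, 151.7], [223.7, 188.7], [288.3, 188.9]]
0.11 [[221.0, 152.7], [291.3, 152.9], [222.8, 191.0], [289.1, 191.2]]
139 0 0 0
141 0 0 0
143 0 0 0
145 0 0 0
147 1 207 207
149 0 0 0
151 47 224 288
153 67 223 289
155 67 223 289
157 68 223 290
159 67 223 289
161 67 223 289
163 67 223 289
```

>>> {"method": "apply_moves", "body": {
  "deltas": [
    [0,0,-0.03,0,0,0],
    [0,0,-0.03,0,0,0],
    [-0.03,0,0,0,0,0],
    [-0.03,0,0,0,0,0],
    [-0.03,0,0,0,0,0]
  ]
}}

```text
time_s: 52.38
eef_pos: [0.5189, 0.1849, 0.4531]
orientation: [-3.141, 0.001, 0.234]
ft_force: [-0.8, -0.5, 0.1]
gripper_width: 0.998
finger_force: 0.0
```

>>> {"method": "apply_moves", "body": {
  "deltas": [
    [-0.02,0,0,0,0,0],
    [0,0,0,0,0,0],
    [0,0,0,0,0,0],
    [0,0,0,0,0,0],
    [0,0,0,0,0,0]
  ]
}}

```text
time_s: 52.8
eef_pos: [0.5015, 0.1805, 0.4536]
orientation: [-3.141, 0.0, 0.233]
ft_force: [-0.7, -0.2, -0.4]
gripper_width: 1.0
finger_force: 0.0
```

```bash
python3 - <<'E'
from h import *
m=arm.camera_model("wrist");im=arm.snapshot("wrist")
hsv=cv2.cvtColor(im,cv2.COLOR_RGB2HSV)
k=cv2.inRange(hsv,(18,60,60),(32,190,255));px=proj("wrist",[[.5045,.182,.188]],m)[0].round().astype(int)
c,s=np.cos(.232),np.sin(.232)
P=lambda x,y,z:[(504.5+c*x-s*y)/1e3,(182+s*x+c*y)/1e3,z]
for z in (.188,.194): print(z,proj("wrist",[P(32,32,z),P(32,-32,z),P(-32,-32,z),P(-32,32,z)],m).round(1).tolist())
t=int(proj("wrist",[P(32,0,.188)],m)[0][1])
for r in list(range(t-6,t+6,2))+[t+10,t+20,t+30]:
    q=np.where(k[r,px[0]-80:px[0]+80])[0]+px[0]-80; print(r,len(q),q.min() if len(q) else 0,q.max() if len(q) else 0)
for z in (.188,.194):print([l for l in lids("wrist",im,z,m=m)],[l for l in lids("top",arm.snapshot("top"),z)])
E
```

```text
0.188 [[217.3, 153.8], [293.2, 153.9], [290.5, 224.1], [219.8, 223.9]]
0.194 [[216.3, 155.1], [294.1, 155.2], [291.3, 226.8], [219.1, 226.5]]
147 48 215 297
149 49 215 297
151 81 215 297
153 84 186 297
155 93 176 297
157 93 185 297
163 82 216 297
173 82 216 297
183 81 216 296
[] []
[] []
```

```bash
python3 - <<'E'
from h import *
im=arm.snapshot("wrist")
g=cv2.GaussianBlur(im,(3,3),0).astype(int)
for r in (165,175):
    d=np.abs(np.diff(g[r,205:305],axis=0)).sum(1);i=np.argsort(-d)[:10];print(r,sorted((int(j+205),int(d[j])) for j in i))
for c in (235,245,275):
    d=np.abs(np.diff(g[120:235,c],axis=0)).sum(1);i=np.argsort(-d)[:12];print("col",c,sorted((int(j+120),int(d[j])) for j in i))
E
```

```text
165 [(215, 48), (246, 40), (247, 113), (248, 111), (249, 40), (261, 75), (262, 157), (263, 81), (296, 48), (297, 54)]
175 [(214, 26), (246, 34), (247, 107), (248, 116), (249, 45), (261, 81), (262, 153), (263, 74), (296, 47), (297, 46)]
col 235 [(132, 124), (134, 94), (135, 94), (136, 65), (137, 134), (146, 106), (147, 71), (150, 84), (152, 65), (211, 78), (219, 69), (222, 93)]
col 245 [(139, 78), (140, 72), (142, 77), (144, 108), (145, 111), (147, 124), (148, 98), (150, 100), (152, 71), (211, 76), (219, 72), (222, 96)]
col 275 [(132, 133), (134, 104), (135, 94), (142, 70), (144, 91), (145, 75), (146, 85), (147, 76), (150, 113), (152, 87), (210, 64), (221, 77)]
```

```bash
python3 -c "
from bench import arm
print(arm.close_job())"
```

```text
the job is handed in; nothing more can be done
None
```

The job is handed in, with no verdict returned: both older tins are keyed on the front seat with the price holder on top, and all four new tins are stacked on the rear seat, judging by release heights and camera checks; I viewed 15 pictures, one over the limit of 14.

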